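# Load the bead kiln and set the soak

### The job

Draw the kiln's carriage fully out, lay every glass knife rest in a slot of its tray (one to a slot, lying flat), and then push the loaded carriage fully home into the kiln. Only then reach through the guard of the control box and turn the sunken knob clockwise until its pointer points at the soak mark (the black line on the guard plate), a third of a turn round from the zero position. Leave the other things on the bench alone.

Things in the scene. Friction and masses are not known exactly. Their poses are not given: they have to be found in the camera images.
- kiln: grey annealing kiln, 280 mm wide, 250 mm deep, 200 mm high, fixed, with two low steel rails running out of its mouth. Origin: on the table under the middle of the mouth. Own +y points into the kiln, own -y out along the rails, x across the mouth. The mouth is 220 mm wide and its roof is 115 mm above the table.
- carriage (a joint): slide of the carriage along the rails, in m: 0 = pushed fully home in the kiln against its stop, 0.24 = drawn fully out to its stop, clear of the mouth. It takes about 3 N to slide and stays where it is left. The carriage carries a white tray, 204 mm across and 140 mm along the rails, deck 40 mm above the table, with four slots side by side, each running along the rails (kiln's y), between ridges 8 mm high at 48 mm spacing; end walls stand 8 mm above the deck.
- post_top (a point): top centre of the upright round grip post (wood, 19 mm thick to look at, solid steel core 16 mm thick) of the carriage, 101 mm above the table; it moves with the carriage, 180 mm out from the tray's centre. The post is free from 35 mm to 101 mm height and may be gripped from above; when the carriage is home it stands 105 mm in front of the mouth.
- control: fixed aluminium control box, 150 x 150 mm, 70 mm high, standing level. Origin: centre of its underside. Its top is a guard plate 6 mm thick with a 90 x 90 mm square opening in the middle; the setting knob is sunk below it.
- knob (a joint): setting knob of the control, in rad, turning about the vertical through the control's origin; grows clockwise seen from above, range 0 to 4.2. At 0 the pointer (white line on one half of the bar) points along the control's own -x. A small black dot on the plate marks zero. The soak mark (a black line on top of the guard plate, beside the opening) is at 2.094 (120 degrees clockwise). The knob is stiff (0.05 N m) and stays where it is left.
- knob_grip (a point): on the knob's axis, 36 mm above the table, at the height to grip. The knob's grip is a bar 50 mm long, 14 mm thick, standing from 18 to 48 mm height (22 mm below the guard plate's top); the bar lies along this point's own x, the pointer at its -x end.
- mark (a point): the soak mark: black line 16 mm long on top of the guard plate, pointing at the knob, 62 mm from the knob's axis
- slot1 (a point): slot 1 of the carriage's tray (1 at the kiln's -x side, 4 at +x): the place of a knife rest's centre when it lies in it, 16 mm above the deck (56 mm above the table); slot along own y
- slot2 (a point): slot 2 of the carriage's tray (1 at the kiln's -x side, 4 at +x): the place of a knife rest's centre when it lies in it, 16 mm above the deck (56 mm above the table); slot along own y
- slot3 (a point): slot 3 of the carriage's tray (1 at the kiln's -x side, 4 at +x): the place of a knife rest's centre when it lies in it, 16 mm above the deck (56 mm above the table); slot along own y
- slot4 (a point): slot 4 of the carriage's tray (1 at the kiln's -x side, 4 at +x): the place of a knife rest's centre when it lies in it, 16 mm above the deck (56 mm above the table); slot along own y
- rest1_mid (a point): centre of a glass knife rest (amber glass, dumb-bell shape, 112 mm long along its own x: a round bar 16 mm thick and 60 mm long between two square ends 32 x 32 x 26 mm; 130 g). Lying on the table its centre is 16 mm up. Absent in some starts.
- rest2_mid (a point): centre of a glass knife rest (amber glass, dumb-bell shape, 112 mm long along its own x: a round bar 16 mm thick and 60 mm long between two square ends 32 x 32 x 26 mm; 130 g). Lying on the table its centre is 16 mm up. Absent in some starts.
- rest3_mid (a point): centre of a glass knife rest (amber glass, dumb-bell shape, 112 mm long along its own x: a round bar 16 mm thick and 60 mm long between two square ends 32 x 32 x 26 mm; 130 g). Lying on the table its centre is 16 mm up. Absent in some starts.
- rest4_mid (a point): centre of a glass knife rest (amber glass, dumb-bell shape, 112 mm long along its own x: a round bar 16 mm thick and 60 mm long between two square ends 32 x 32 x 26 mm; 130 g). Lying on the table its centre is 16 mm up. Absent in some starts.
- rod_pot: white pot of glass rods, 90 mm wide, 330 mm high over the rods; bystander, leave alone
- frit_jar: glass jar, 68 mm wide, 90 mm high; bystander, leave alone
- paddle: black graphite paddle with a wooden handle, about 200 mm long; bystander, leave alone
- bowl: white bowl, 100 mm wide; bystander, leave alone
- tongs: steel tongs, about 200 mm long; bystander, leave alone
- dish: small white dish, 56 mm wide, 26 mm high; bystander, leave alone
There are look-alikes about, which are no part of the job. What is shaped like the part that bears rest1_mid but pink or purple is not meant.

How it is judged:
On the way, in this order (a step that is already met when the one before it is completed fails the run):
1. the carriage is drawn fully out, with the knob not yet at the mark (value of joint carriage above 0.228 m and value of joint knob below 1.8944 rad), for 0.2 s.
2. every knife rest lies in a slot of the drawn-out carriage (all of step 1 and x of rest1_mid in the frame of slot1 between -0.016 and 0.16 m and y of rest1_mid in the frame of slot1 between -0.016 and 0.016 m and z of rest1_mid in the frame of slot1 between -0.004 and 0.003 m and x of rest2_mid in the frame of slot1 between -0.016 and 0.16 m and y of rest2_mid in the frame of slot1 between -0.016 and 0.016 m and z of rest2_mid in the frame of slot1 between -0.004 and 0.003 m and x of rest3_mid in the frame of slot1 between -0.016 and 0.16 m and y of rest3_mid in the frame of slot1 between -0.016 and 0.016 m and z of rest3_mid in the frame of slot1 between -0.004 and 0.003 m and x of rest4_mid in the frame of slot1 between -0.016 and 0.16 m and y of rest4_mid in the frame of slot1 between -0.016 and 0.016 m and z of rest4_mid in the frame of slot1 between -0.004 and 0.003 m), for 0.3 s.
3. the loaded carriage is pushed fully home before the knob is set (value of joint carriage below 0.008 m and x of rest1_mid in the frame of slot1 between -0.016 and 0.16 m and y of rest1_mid in the frame of slot1 between -0.016 and 0.016 m and z of rest1_mid in the frame of slot1 between -0.004 and 0.003 m and x of rest2_mid in the frame of slot1 between -0.016 and 0.16 m and y of rest2_mid in the frame of slot1 between -0.016 and 0.016 m and z of rest2_mid in the frame of slot1 between -0.004 and 0.003 m and x of rest3_mid in the frame of slot1 between -0.016 and 0.16 m and y of rest3_mid in the frame of slot1 between -0.016 and 0.016 m and z of rest3_mid in the frame of slot1 between -0.004 and 0.003 m and x of rest4_mid in the frame of slot1 between -0.016 and 0.16 m and y of rest4_mid in the frame of slot1 between -0.016 and 0.016 m and z of rest4_mid in the frame of slot1 between -0.004 and 0.003 m and value of joint knob below 1.8944 rad), for 0.2 s.
4. the knob is turned to the soak mark with the loaded carriage home (value of joint carriage below 0.008 m and value of joint knob between 1.9644 and 2.2244 rad), for 0.2 s.
At the end, for the whole second after the job is handed in: Every knife rest lies flat in a slot of the tray (centre within 16 mm of the slot's middle along it, height within 3 mm of lying on the deck between the ridges), the carriage is home within 8 mm of its stop, and the knob's pointer is within 0.13 rad of the soak mark (all of step 4 and x of rest1_mid in the frame of slot1 between -0.016 and 0.16 m and y of rest1_mid in the frame of slot1 between -0.016 and 0.016 m and z of rest1_mid in the frame of slot1 between -0.004 and 0.003 m and x of rest2_mid in the frame of slot1 between -0.016 and 0.16 m and y of rest2_mid in the frame of slot1 between -0.016 and 0.016 m and z of rest2_mid in the frame of slot1 between -0.004 and 0.003 m and x of rest3_mid in the frame of slot1 between -0.016 and 0.16 m and y of rest3_mid in the frame of slot1 between -0.016 and 0.016 m and z of rest3_mid in the frame of slot1 between -0.004 and 0.003 m and x of rest4_mid in the frame of slot1 between -0.016 and 0.16 m and y of rest4_mid in the frame of slot1 between -0.016 and 0.016 m and z of rest4_mid in the frame of slot1 between -0.004 and 0.003 m); the robot touches nothing.
It fails at once if another thing on the bench is moved more than 40 mm (distance of any of rod_pot, frit_jar, paddle, bowl, tongs, dish from where it was at the start of the episode above 0.04 m).
Of rest1, rest2, rest3, rest4 only 3 to 4 are there at a start; the rules pass over those that are not, and their reading is None.
At some moment in a run one of rest1, rest2, rest3, rest4 may be knocked a few centimetres aside while the robot is not near it.
Once in a run the grip may slacken for a moment while it holds something.
It also fails if it takes over 200 s, if anything falls off the work surface, if the arm or the gripper's body presses on something with over 40 N, if the wrist force passes 120 N, or if a joint passes its speed limit or range.

### The arm

A 6-joint arm with a two-finger parallel gripper is mounted at the origin on the work surface. World frame = base frame: x ahead of the robot, y to its left, z up, the work surface at z = 0. Lengths are in m, angles in rad, forces in N, time in s.
With the tool pointing down it reaches from about 0.4 to 0.925 m from the base axis. Payload 12.5 kg.
Tool frame: the origin (TCP) lies midway between the tips of the shut fingers; the grasp point (between the pads) lies r.grip_depth behind it (r.grip_depth is the distance from the TCP to the grasp point, in m); z points along the fingers, y is the direction in which the jaws open and shut (so a half turn about z gives the same grasp; the last joint's range is limited). The gripper opens to 95 mm and grips with 3 to 60 N. Pads are 20 mm wide; open, the fingers measure 119 mm over their backs; the gripper's body (75 mm by 180 mm) begins 59 mm behind the grasp point.
Start: joints at [1.078, 0.491, 1.559, -0, 1.092, -0.106], TCP at [0.236, 0.579, 0.215] pointing down, gripper open.
Joint ranges: [-3.1, 3.1], [-0.84, 2.19], [0.05, 2.79], [-1.13, 4.28], [0.06, 2.93], [-2.69, 2.69]. Speed limits (rad/s): [2.22, 2.22, 2.79, 3.14, 3.14, 3.14].

### API

Orientations are given as a rotation vector (axis times angle).
In Python, from station import sensors, read_camera, camera_info, r gives the robot as it stands.
- The arm moves only by the tool send_rows, never from a script. Its argument "targets" is a list that holds one entry, the list of rows, each a list of 5 numbers: the finger opening in cm, from 0 to 9.51, then the shift along the world's x, y, z in cm, then the turn about the world's z in degrees. A call has exactly 10 rows; each row shifts and turns the commanded pose from where the row before left it; what a row does not reach is not made up. A row lasts 1/10 s, in which the tool goes at most 50 mm and 8.59 degrees, less where a joint would pass 70% of its speed; a pose out of reach is approached as far as the arm can. A call is refused whole if a number of a shift passes 5 or a number of a turn 8.59, either way. A call with a gripper value outside its range is refused whole. The fingers move at their own pace and stop on an object; "squeeze" is the grip in N (left out, the last holds). Time passes only in rows, so rows that do not move let the fingers close, or fill a call up. It gives the time, the measured TCP pose, the force and the opening at its end, in the units of the state.
- sensors.read_state(): the state, without advancing time (a new reading comes with each control period).
- read_camera(name): name is "scene" or "side" or "wrist"; returns the picture (480x640x3 uint8, blue, green, red); there is no depth.
- camera_info(name): a dict with "fx", "fy", "cx", "cy" (pixels), "dist_coeffs" ([k1, k2, p1, p2, k3] as OpenCV has them; the pictures are not rectified), "pose" (4x4, takes a point from camera to world coordinates); the wrist camera has in their place "hand_eye" (4x4, takes a point from camera to tool coordinates, whose origin is the TCP and whose axes are the flange's). Camera axes: x right, y down, z forward; pixel columns grow to the right and rows downward; lengths in m; the calibration is good to about 2 mm. A picture is of the moment at which its call begins: read the wrist's pose just before it. camera_info takes no time and is no camera call.
- r.job_done(): hands the job in, once; it reports no verdict.
The state is a dict: "t": time; "qpos": joint angles; "qd": joint speeds; "joint_torque": joint torques, N m; "tool_pos": TCP position; "orientation": TCP orientation; "wrist_force": force on the tool from outside, world axes, zero at the start; "wrist_torque": the same for the moment, N m; "grip_width": finger opening in m.
Only numpy, scipy, OpenCV 4.12 (cv2) and the standard library are available. Lean on these libraries where they do the work, as an engineer would, in place of code of your own. Each camera call takes 0.05 s, during which the arm holds its last target.

## Working session

There is one attempt and no reset: what is moved stays moved. The work goes in short steps, Python scripts to look and compute and a tool call to move; the robot and the scene stay as the last step left them, time stands still between calls to the robot, and variables do not carry over. Pictures are saved under pics/ and viewed, and the job is handed in when it is done.

Besides the shell and the picture viewer there is one more tool, called after "Call:" as name([rows], argument=value, ...), one row to a line, values as JSON. send_rows: Moves the arm, as the interface text tells. Its arguments: {"type":"object","properties":{"targets":{"type":"array"},"squeeze":{"type":"number"}},"required":["targets"]}

```bash
ls -la; mkdir -p pics; cat > h.py <<'E'
import numpy as np, cv2
from scipy.spatial.transform import Rotation as R
from station import sensors, read_camera, camera_info, r
def cam(name):
    s=sensors.read_state(); i=camera_info(name)
    if 'pose' in i: T=np.array(i['pose'])
    else:
        T0=np.eye(4);T0[:3,:3]=R.from_rotvec(s['orientation']).as_matrix();T0[:3,3]=s['tool_pos']
        T=T0@np.array(i['hand_eye'])
    im=read_camera(name)
    K=np.array([[i['fx'],0,i['cx']],[0,i['fy'],i['cy']],[0,0,1.]])
    return im,K,np.array(i['dist_coeffs'],float),T
def toplane(px,K,D,T,z):
    px=np.array(px,float).reshape(-1,1,2)
    u=cv2.undistortPoints(px,K,D).reshape(-1,2)
    d=np.c_[u,np.ones(len(u))]@T[:3,:3].T
    o=T[:3,3]
    return o+d*((z-o[2])/d[:,2])[:,None]
def proj(P,K,D,T):
    Ti=np.linalg.inv(T)
    return cv2.projectPoints(np.array(P,float).reshape(-1,1,3),cv2.Rodrigues(Ti[:3,:3])[0],Ti[:3,3],K,D)[0].reshape(-1,2)
E
python3 - <<'E'
from h import *
import json
s=sensors.read_state();print(s);print(r.grip_depth)
for n in ['scene','side','wrist']:
    im,K,D,T=cam(n);cv2.imwrite(f'pics/{n}0.png',im);print(n,K.round(1).tolist(),D,T.round(3).tolist())
    np.savez(f'{n}0.npz',im=im,K=K,D=D,T=T)
E
```

```text
total 12
drwxr-xr-x  3 agent agent 4096 Dec  7 07:05 .
drwxr-xr-x 23 root  root  4096 Dec  7 07:05 ..
drwxr-xr-x  2 agent agent 4096 Dec  7 07:05 pics
{'t': 0.0, 'qpos': array([ 1.07834910e+00,  4.91568479e-01,  1.55950806e+00,  6.57444461e-06,
        1.09171272e+00, -1.05618455e-01]), 'qd': array([-1.76219461e-04,  1.11489534e-03, -1.50531590e-03,  1.16785474e-03,
       -1.21332674e-03, -1.20866267e-05]), 'joint_torque': array([ 1.53056619e-03, -6.12660885e+01, -2.58183771e+01,  6.93124649e-02,
        4.81517392e-02, -1.03110629e-04]), 'tool_pos': array([0.23564018, 0.57857878, 0.21403603]), 'orientation': array([-6.03783563e-01, -3.08266067e+00,  1.79330465e-03]), 'wrist_force': array([ 0.51272801, -0.71326067,  0.08502945]), 'wrist_torque': array([-0.07904064, -0.0103994 ,  0.01505948]), 'grip_width': 0.09508197951250995}
0.0188
scene [[497.1, 0.0, 323.4], [0.0, 497.1, 238.9], [0.0, 0.0, 1.0]] [-0.08392886  0.          0.          0.          0.        ] [[-0.919, 0.372, -0.13, 0.659], [0.395, 0.872, -0.291, 0.302], [0.005, -0.319, -0.948, 1.227], [0.0, 0.0, 0.0, 1.0]]
side [[515.3, 0.0, 323.3], [0.0, 515.3, 239.2], [0.0, 0.0, 1.0]] [-0.13973125  0.          0.          0.          0.        ] [[-0.093, 0.885, -0.456, 1.052], [0.996, 0.088, -0.032, 0.007], [0.012, -0.457, -0.889, 1.18], [0.0, 0.0, 0.0, 1.0]]
wrist [[430.8, 0.0, 316.6], [0.0, 430.8, 239.7], [0.0, 0.0, 1.0]] [4.85005896e-05 0.00000000e+00 0.00000000e+00 0.00000000e+00
 0.00000000e+00] [[0.376, 0.889, 0.259, 0.162], [0.927, -0.361, -0.107, 0.61], [-0.002, 0.28, -0.96, 0.384], [0.0, 0.0, 0.0, 1.0]]
```

View pics/scene0.png

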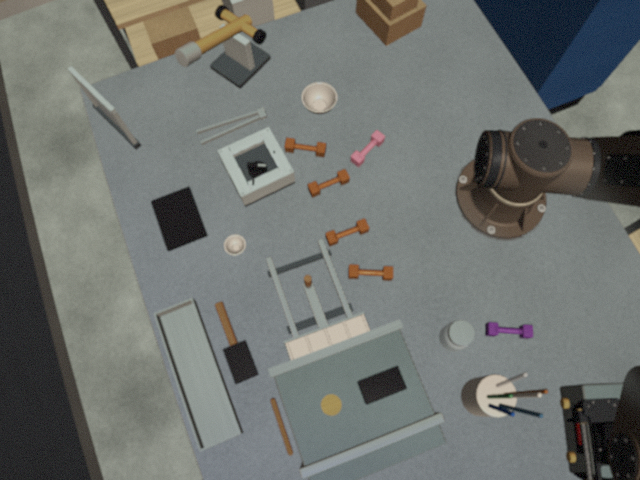

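View pics/side0.png

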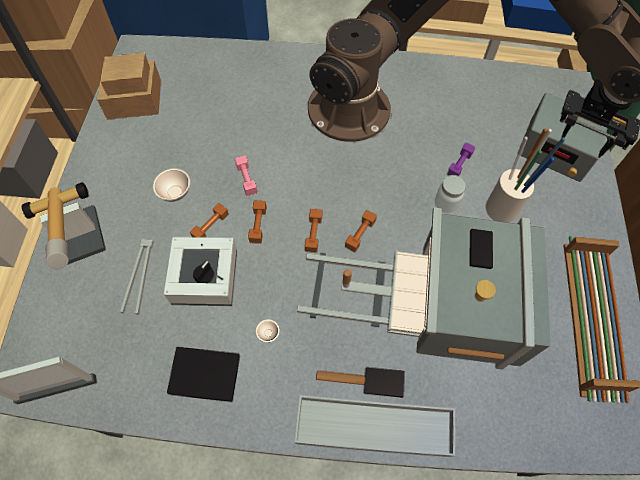

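View pics/wrist0.png

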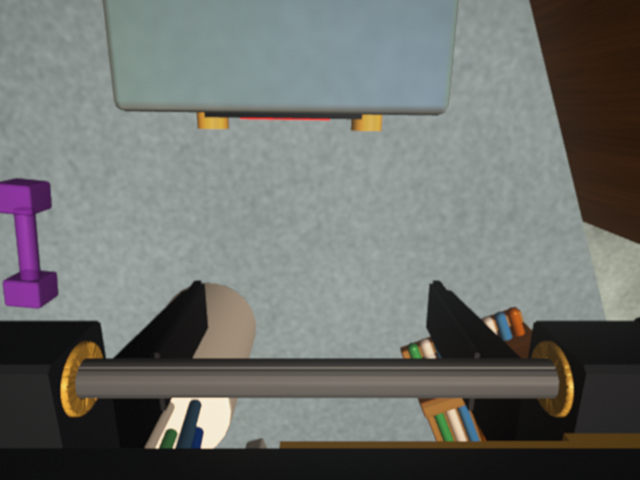

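Both views show four amber/orange rests lying between the base and the carriage. In the scene view they are at about (305,147), (328,183), (347,232) and (371,272). The pink one (368,148) and the purple one (510,330) are decoys. The carriage is partly out. Next I'll measure positions.

```bash
cat > m.py <<'E'
from h import *
def rests(n,im,K,D,T,verbose=True):
    hsv=cv2.cvtColor(im,cv2.COLOR_BGR2HSV)
    m=cv2.inRange(hsv,(3,150,60),(14,255,255))
    nn,l,st,c=cv2.connectedComponentsWithStats(m)
    out=[]
    for k in range(1,nn):
        if st[k,4]<200: continue
        ys,xs=np.where(l==k)
        P=toplane(np.c_[xs,ys],K,D,T,0.018)[:,:2]
        rect=cv2.minAreaRect(P.astype(np.float32)*1000)
        cc=P.mean(0);w,v=np.linalg.eigh(np.cov((P-cc).T));a=np.degrees(np.arctan2(v[1,1],v[0,1]))%180
        out.append((rect[0][0],rect[0][1],a))
        if verbose: print(n,c[k].round(),st[k,4],'mean',(cc*1000).round(),'rect',np.round(rect[0]),np.round(rect[1]),'ang',round(a,1))
    return out
if __name__=='__main__':
    for n in ['scene','side']:
        d=np.load(f'{n}0.npz'); rests(n,d['im'],d['K'],d['D'],d['T'])
        cv2.imwrite(f'pics/{n}_a.png',cv2.resize(d['im'][90:350,190:450] if n=='scene' else d['im'][190:350,150:450],None,fx=2.6,fy=2.6,interpolation=cv2.INTER_CUBIC))
E
python3 m.py
```

```text
scene [305. 147.] 263 mean [ 435. -334.] rect [ 435. -334.] [ 38. 108.] ang 147.6
scene [328. 183.] 280 mean [ 418. -210.] rect [ 418. -210.] [110.  35.] ang 1.6
scene [347. 232.] 294 mean [430. -63.] rect [430. -63.] [ 32. 109.] ang 178.7
side [257. 221.] 407 mean [ 421. -209.] rect [ 420. -210.] [122.  34.] ang 1.7
side [210. 221.] 363 mean [ 431. -332.] rect [ 435. -334.] [ 42. 115.] ang 145.3
side [313. 230.] 395 mean [432. -63.] rect [431. -64.] [ 31. 123.] ang 178.7
side [360. 231.] 399 mean [422.  57.] rect [420.  58.] [ 34. 122.] ang 154.4
side [601. 297.] 1243 mean [547. 679.] rect [573. 660.] [150. 370.] ang 0.8
side [611. 390.] 285 mean [786. 675.] rect [793. 672.] [151.  38.] ang 90.8
```

View crops.

View pics/scene_a.png

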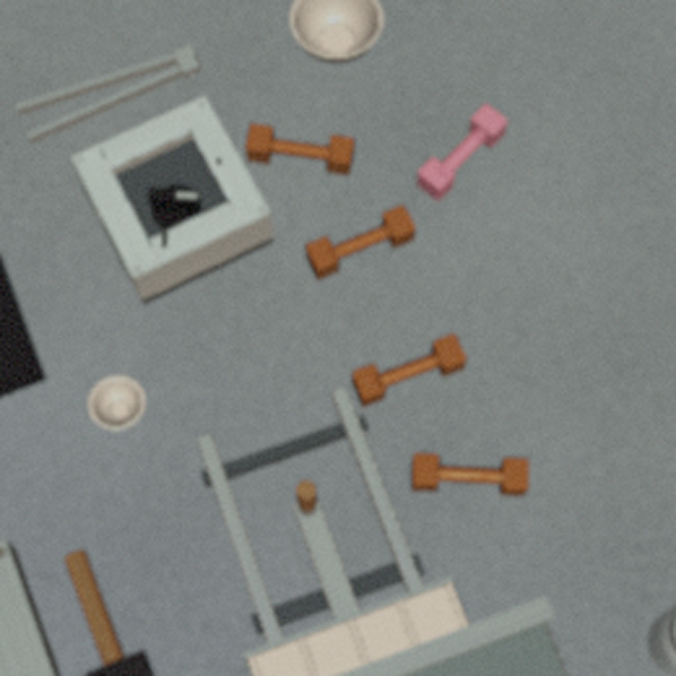

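View pics/side_a.png

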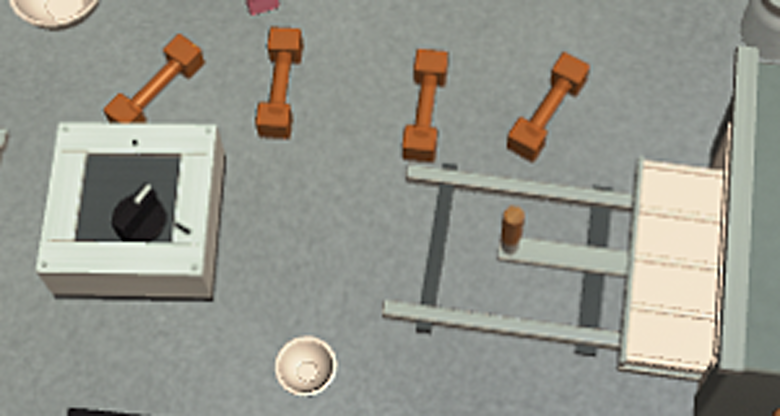

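```bash
cat > m2.py <<'E'
from h import *
S=np.load('scene0.npz');Q=np.load('side0.npz')
cs=lambda x,y:(190+(x+.5)/2.6-.5,90+(y+.5)/2.6-.5)
cd=lambda x,y:(150+(x+.5)/2.6-.5,190+(y+.5)/2.6-.5)
def p(lbl,z,s=None,d=None):
    if s: print(lbl,'scene',toplane([cs(*s)],S['K'],S['D'],S['T'],z)[0].round(4)[:2],end=' ')
    if d: print(lbl,'side',toplane([cd(*d)],Q['K'],Q['D'],Q['T'],z)[0].round(4)[:2],end='')
    print()
p('post',.101,(307,486),(514,212))
p('railR end',.02,(343,392),(408,172))
p('railL end',.02,(206,438),(386,307))
p('tray cornerR',.048,(456,586),(640,160))
p('tray cornerL',.048,(251,657),(621,368))
p('ctl c1',.07,(205,99),(57,123))
p('ctl c2',.07,(74,157),(41,274))
p('ctl c3',.07,(143,281),(204,275))
p('ctl c4',.07,(269,215),(217,125))
p('dot',.07,(219,161),(135,142))
p('mark in',.07,(164,229),(176,224))
p('mark out',.07,(165,243),(190,235))
p('ptr tip',.048,(198,196),(149,186))
p('ptr in',.048,(178,195),(138,202))
p('ridge1',.048,(411,604),(640,209))
p('ridge3',.048,(305,640),(631,310))
E
python3 m2.py
```

```text
post scene [0.5746 0.0273] post side [0.5749 0.0308]
railR end scene [ 0.4993 -0.0664] railR end side [ 0.5073 -0.0715]
railL end scene [ 0.6404 -0.0754] railL end side [ 0.645 -0.077]
tray cornerR scene [0.4815 0.1554] tray cornerR side [0.4866 0.1467]
tray cornerL scene [0.6785 0.1413] tray cornerL side [0.6914 0.1364]
ctl c1 scene [ 0.5114 -0.3981] ctl c1 side [ 0.5131 -0.4029]
ctl c2 scene [ 0.6574 -0.388 ] ctl c2 side [ 0.6637 -0.3835]
ctl c3 scene [ 0.6401 -0.2323] ctl c3 side [ 0.6491 -0.2372]
ctl c4 scene [ 0.5006 -0.2498] ctl c4 side [ 0.5002 -0.2511]
dot scene [ 0.5243 -0.3255] dot side [ 0.5254 -0.3247]
mark in scene [ 0.6017 -0.2765] mark in side [ 0.6032 -0.271 ]
mark out scene [ 0.6061 -0.2619] mark out side [ 0.6125 -0.2565]
ptr tip scene [ 0.5558 -0.3085] ptr tip side [ 0.5589 -0.309 ]
ptr in scene [ 0.5741 -0.3176] ptr in side [ 0.5761 -0.3161]
ridge1 scene [0.5262 0.1542] ridge1 side [0.5372 0.1482]
ridge3 scene [0.6278 0.1463] ridge3 side [0.6368 0.1432]
```

```bash
python3 - <<'E'
from h import *
S=np.load('scene0.npz');Q=np.load('side0.npz')
def p(l,z,s,d):
    print(l,toplane([s],S['K'],S['D'],S['T'],z)[0].round(3)[:2],toplane([d],Q['K'],Q['D'],Q['T'],z)[0].round(3)[:2])
p('pot base',0.05,(484,400),(510,200))
p('rod tips',0.33,(547,393),(547,130))
p('jar',.09,(459,333),(454,188))
# kiln roof front corners z=.2
p('kiln roof frontR',.2,(398,324),(433,217))
p('kiln roof frontL',.2,(272,373),(424,358))
E
```

```text
pot base [0.313 0.444] [0.308 0.445]
rod tips [0.286 0.447] [0.301 0.438]
jar [0.307 0.284] [0.314 0.285]
kiln roof frontR [0.449 0.218] [0.47  0.208]
kiln roof frontL [0.725 0.208] [0.788 0.19 ]
```

Call:
send_rows([
  [[9.5,0,0,4,0],[9.5,0,0,5,0],[9.5,0,0,5,0],[9.5,0,0,5,0],[9.5,0,0,5,0],[9.5,1,-2,1,0],[9.5,2,-4,0,0],[9.5,2,-4,0,-7],[9.5,2,-4,0,-7],[9.5,2,-4,0,-7]],
], squeeze=20)

```text
t: 1.15
tool_pos: [0.3261, 0.3972, 0.4645]
orientation: [-1.162, -2.919, 0.0]
wrist_force: [0.8, 0.7, 0.7]
grip_width: 0.0951
```

Call:
send_rows([
  [[9.5,2.5,-3.7,0,-5],[9.5,2.5,-3.7,0,-5],[9.5,2.5,-3.7,0,-5],[9.5,2.5,-3.7,-1,-5],[9.5,2.5,-3.7,-2,-5],[9.5,2.5,-3.7,-3,-5],[9.5,2.5,-3.7,-4,-5],[9.5,2.5,-3.7,-4,-5],[9.5,2.5,-3.6,-4,-5],[9.5,2.4,-3.5,-4,-5]],
])

```text
t: 2.15
tool_pos: [0.5579, 0.0559, 0.2707]
orientation: [2.286, 2.155, 0.0]
wrist_force: [0.9, 0.8, 0.6]
grip_width: 0.0952
```

```bash
python3 - <<'E'
from h import *
s=sensors.read_state();print(s['t'],s['tool_pos'],s['orientation'],s['qpos'].round(2))
y=R.from_rotvec(s['orientation']).as_matrix()[:,1];print('jaw',np.degrees(np.arctan2(y[1],y[0])))
im,K,D,T=cam('wrist');cv2.imwrite('pics/w1.png',im);np.savez('w1.npz',im=im,K=K,D=D,T=T)
print(proj([[.5748,.029,.101]],K,D,T))
E
```

```text
2.15 [0.55786346 0.05592223 0.27074653] [2.28586741e+00 2.15479025e+00 3.40897999e-04] [-0.02  0.35  1.64  0.    1.15  0.04]
jaw -3.3814757765172905
[[339.75740794 247.85436489]]
```

View pics/w1.png

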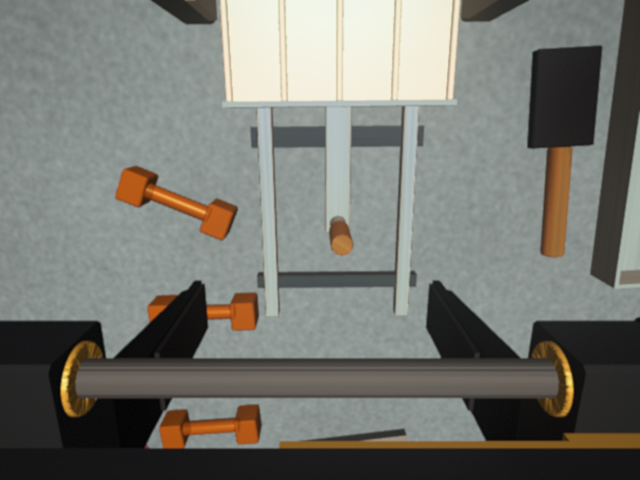

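```bash
python3 - <<'E'
from h import *
d=np.load('w1.npz');a=(d['K'],d['D'],d['T'])
print('post',toplane([(342,243)],*a,.101).round(4))
print('frontedge',toplane([(223,102),(456,101)],*a,.048).round(4))
print('ridge',toplane([(283,2),(283,98),(340,2),(340,98),(397,2),(401,98)],*a,.048).round(4))
print('rail',toplane([(265,110),(271,314),(409,110),(402,314)],*a,.03).round(4))
print(sensors.read_state()['tool_pos'])
E
```

```text
post [[0.5768 0.0331 0.101 ]]
frontedge [[0.4814 0.1506 0.048 ]
 [0.6832 0.1397 0.048 ]]
ridge [[0.5396 0.2252 0.048 ]
 [0.5336 0.1509 0.048 ]
 [0.5861 0.2225 0.048 ]
 [0.5829 0.148  0.048 ]
 [0.6326 0.2198 0.048 ]
 [0.6356 0.145  0.048 ]]
rail [[ 0.5151  0.1421  0.03  ]
 [ 0.5027 -0.0617  0.03  ]
 [ 0.6462  0.1345  0.03  ]
 [ 0.6394 -0.0696  0.03  ]]
[0.55858189 0.05236496 0.26486034]
```

Call:
send_rows([
  [[6,0,0,-2,0],[6,0,0,-2,0],[6,0,0,-2,0],[6,0,0,-2,0],[6,0,0,-2,0],[6,0,0,0,0],[6,0,0,0,0],[6,0,0,0,0],[6,0,0,0,0],[6,0,0,0,0]],
])

```text
t: 3.2
tool_pos: [0.5576, 0.0574, 0.1728]
orientation: [2.281, 2.159, 0.001]
wrist_force: [0.5, 0.1, -0.9]
grip_width: 0.06
```

Call:
send_rows([
  [[6,1,-1.2,0,0.4],[6,0.9,-1.2,0,0],[6,0,0,-2,0],[6,0,0,-2,0],[6,0,0,-2,0],[6,0,0,-2,0],[6,0,0,-2,0],[6,0,0,-1,0],[6,0,0,0,0],[6,0,0,0,0]],
])

```text
t: 4.2
tool_pos: [0.5769, 0.033, 0.0625]
orientation: [2.274, 2.167, 0.001]
wrist_force: [0.2, -0.4, 1.3]
grip_width: 0.0604
```

```bash
python3 - <<'E'
from h import *
im,K,D,T=cam('wrist');cv2.imwrite('pics/w2.png',im);np.savez('w2.npz',im=im,K=K,D=D,T=T)
s=sensors.read_state();print(s['t'],s['tool_pos'],s['wrist_force'])
E
```

```text
4.25 [0.57696798 0.03308746 0.06282421] [-0.55800215  0.30281895  0.13952874]
```

View pics/w2.png

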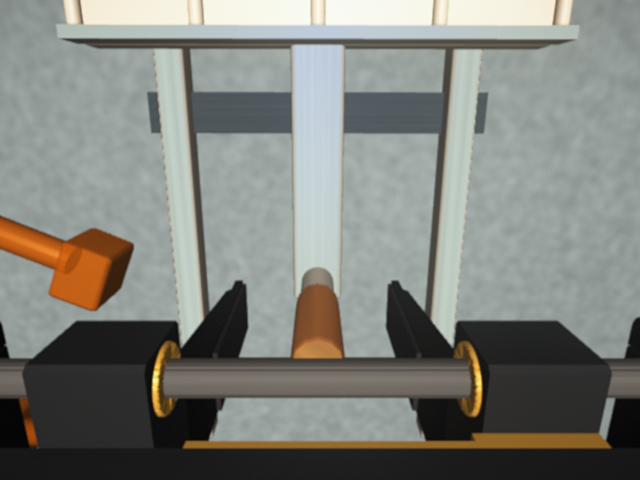

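The post top sits centred between the fingers at about (318,345), and the camera view lines up with the rails. I'll grip it and pull.

Call:
send_rows([
  [[1,0,0,0,0],[1,0,0,0,0],[1,0,0,0,0],[1,0,0,0,0],[1,0,0,0,0],[1,0,-0.5,0,0],[1,0,-1,0,0],[1,-0.1,-1,0,0],[1,-0.1,-1,0,0],[1,0,0,0,0]],
], squeeze=25)

```text
t: 5.25
tool_pos: [0.5753, -0.0037, 0.0621]
orientation: [2.274, 2.165, 0.002]
wrist_force: [5.6, -2.4, -3.1]
grip_width: 0.0153
```

Call:
send_rows([
  [[1,-0.1,-1.5,0,0],[1,-0.1,-1.5,0,0],[1,-0.1,-1.5,0,0],[1,0,-1.5,0,0],[1,-0.1,-1.5,0,0],[1,-0.1,-1.5,0,0],[1,-0.1,-1.5,0,0],[1,0,-1,0,0],[1,0,0,0,0],[1,0,0,0,0]],
])

```text
t: 6.25
tool_pos: [0.5696, -0.1186, 0.0621]
orientation: [2.273, 2.164, 0.002]
wrist_force: [8.3, -2.7, -4.5]
grip_width: 0.0158
```

```bash
python3 - <<'E'
from h import *
s=sensors.read_state();print(s['t'],s['tool_pos'],s['wrist_force'],s['grip_width'])
im,K,D,T=cam('side');cv2.imwrite('pics/s3.png',im);np.savez('s3.npz',im=im,K=K,D=D,T=T)
E
```

```text
6.25 [ 0.5695617  -0.11856531  0.0621423 ] [ 8.33122273 -2.69742746 -4.49498923] 0.01577708897777558
```

View pics/s3.png

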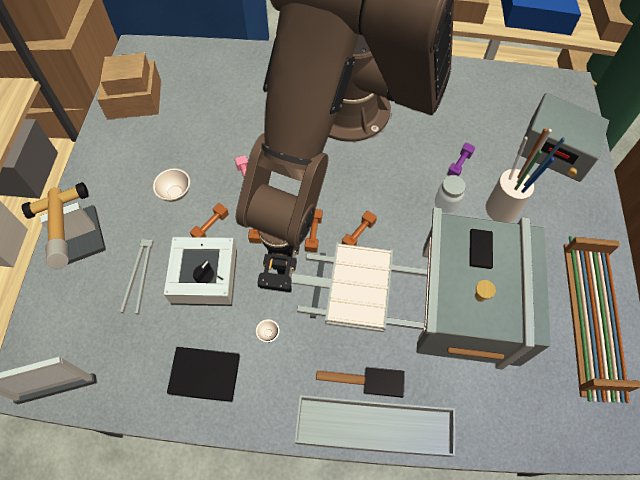

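Call:
send_rows([
  [[1,0,-0.8,0,0],[1,0,-0.8,0,0],[1,-0.1,-0.8,0,0],[1,0,-0.5,0,0],[1,0,-0.3,0,0],[1,0,-0.3,0,0],[1,0,-0.3,0,0],[1,0,0,0,0],[1,0,0,0,0],[1,0,0,0,0]],
])

```text
t: 7.3
tool_pos: [0.5672, -0.1546, 0.0621]
orientation: [-2.274, -2.167, 0.0]
wrist_force: [-0.0, 0.9, 0.8]
grip_width: 0.0097
```

```bash
python3 - <<'E'
from h import *
im,K,D,T=cam('wrist');cv2.imwrite('pics/w4.png',im);np.savez('w4.npz',im=im,K=K,D=D,T=T)
im,K,D,T=cam('side');cv2.imwrite('pics/s4.png',im);np.savez('s4.npz',im=im,K=K,D=D,T=T)
E
```

```text
(no output)
```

View pics/w4.png

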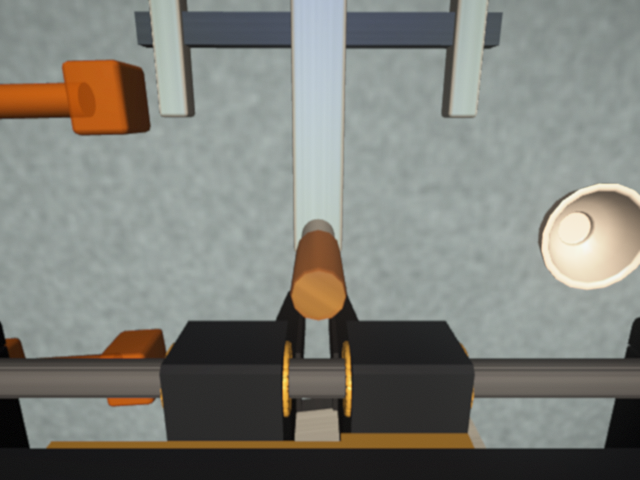

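View pics/s4.png

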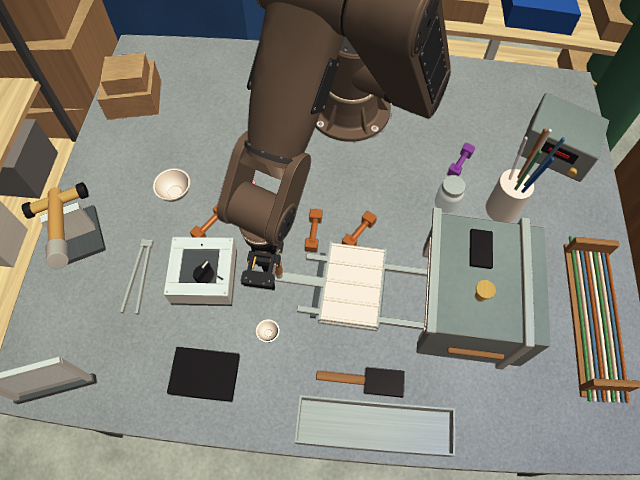

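```bash
python3 - <<'E'
from h import *
d=np.load('w4.npz');a=(d['K'],d['D'],d['T'])
print('post',toplane([(319,293)],*a,.101).round(4),sensors.read_state()['tool_pos'])
d=np.load('s4.npz');a=(d['K'],d['D'],d['T'])
print('tray',toplane([(329,243),(385,249),(319,322),(379,329)],*a,.048).round(4))
d=np.load('side0.npz');a=(d['K'],d['D'],d['T'])
print('kiln front',toplane([(433,217),(420,348)],*a,.2).round(4))
E
```

```text
post [[ 0.5685 -0.1306  0.101 ]] [ 0.56731428 -0.15447456  0.06208648]
tray [[ 0.4803 -0.0186  0.048 ]
 [ 0.4832  0.1198  0.048 ]
 [ 0.6844 -0.0235  0.048 ]
 [ 0.6881  0.1144  0.048 ]]
kiln front [[0.4703 0.208  0.2   ]
 [0.7685 0.1822 0.2   ]]
```

Call:
send_rows([
  [[4,0,0,0,0],[4,0,0,0,0],[4,0.1,1.2,0,0],[4,0,1.2,0,0],[4,0,0,0,0],[1,0,0,0,0],[1,0,0,0,0],[1,0,0,0,0],[1,0,0,0,0],[1,0,0,0,0]],
], squeeze=50)

```text
t: 8.4
tool_pos: [0.569, -0.1309, 0.0621]
orientation: [2.274, 2.166, 0.001]
wrist_force: [4.4, 0.3, -2.0]
grip_width: 0.015
```

Call:
send_rows([
  [[1,0,-0.3,0,0],[1,0,-0.3,0,0],[1,0,-0.3,0,0],[1,0,0,0,0],[1,0,0,0,0],[1,0,0,0,0],[1,0,0,0,0],[1,0,0,0,0],[1,0,0,0,0],[1,0,0,0,0]],
])

```text
t: 9.4
tool_pos: [0.5686, -0.1357, 0.0618]
orientation: [-2.272, -2.165, -0.005]
wrist_force: [9.7, 30.3, -1.4]
grip_width: 0.0154
```

Call:
send_rows([
  [[4,0,0.4,0,0],[6,0,0,0,0],[6,0,0,0,0],[6,0,0,3,0],[6,0,0,4,0],[6,0,0,4,0],[6,0,0,4,0],[6,0,0,4,0],[6,0,0,0,0],[6,0,0,0,0]],
])

```text
t: 10.4
tool_pos: [0.5681, -0.1361, 0.2525]
orientation: [2.274, 2.166, 0.001]
wrist_force: [0.1, -0.2, -0.2]
grip_width: 0.0602
```

```bash
python3 - <<'E'
from h import *
im,K,D,T=cam('wrist');cv2.imwrite('pics/w5.png',im);np.savez('w5.npz',im=im,K=K,D=D,T=T)
print(sensors.read_state()['tool_pos'])
from m import rests
for n in ['scene','side']:
    im,K,D,T=cam(n);cv2.imwrite(f'pics/{n}5.png',im);np.savez(f'{n}5.npz',im=im,K=K,D=D,T=T)
    rests(n,im,K,D,T)
E
```

```text
[ 0.56777544 -0.135875    0.25134786]
scene [328. 183.] 269 mean [ 419. -210.] rect [ 418. -210.] [110.  35.] ang 1.6
scene [347. 232.] 274 mean [429. -63.] rect [430. -63.] [ 32. 109.] ang 178.9
side [210. 221.] 358 mean [ 431. -332.] rect [ 435. -334.] [ 42. 115.] ang 145.2
side [313. 230.] 397 mean [432. -63.] rect [431. -64.] [ 31. 123.] ang 178.7
side [360. 228.] 353 mean [414.  56.] rect [419.  55.] [ 35. 117.] ang 146.0
side [601. 297.] 1271 mean [546. 679.] rect [573. 659.] [153. 370.] ang 1.1
side [612. 390.] 281 mean [786. 677.] rect [793. 673.] [150.  38.] ang 90.3
```

View pics/w5.png

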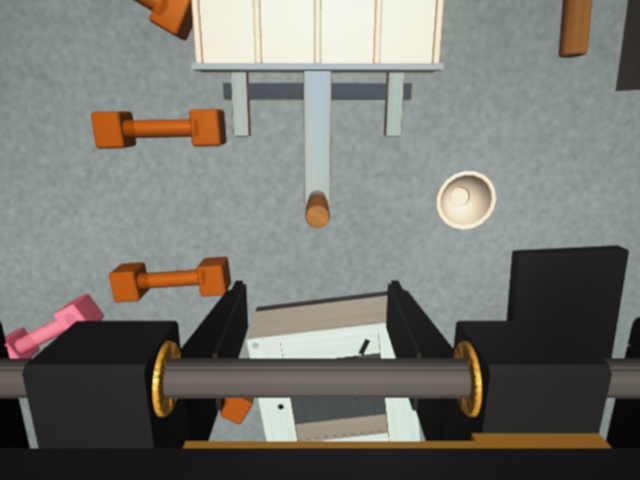

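View pics/side5.png

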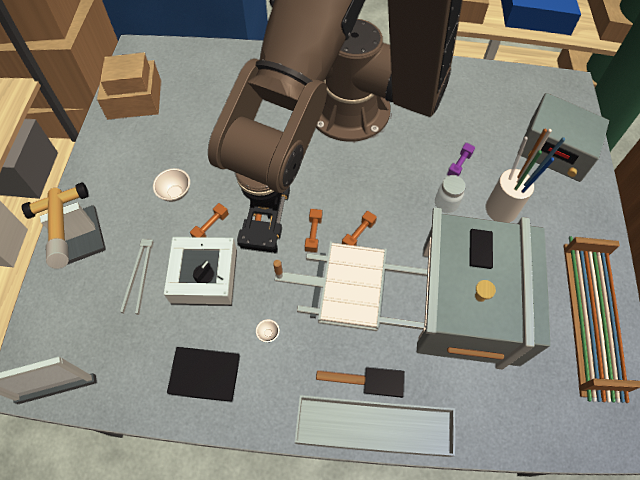

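```bash
python3 - <<'E'
from h import *
d=np.load('w5.npz');a=(d['K'],d['D'],d['T'])
print('post',toplane([(317.5,215)],*a,.101).round(4))
e=toplane([(193,66),(442,67)],*a,.048);print('frontedge',e.round(4),e.mean(0),np.degrees(np.arctan2(*(e[1]-e[0])[1::-1])),np.linalg.norm(e[1]-e[0]))
print('ridge',toplane([(257,2),(260,64),(318,2),(317.5,64),(379,2),(376,64)],*a,.048).round(4))
print('rests',toplane([(158,129),(171,279)],*a,.02).round(4))
E
```

```text
post [[ 0.5686 -0.13    0.101 ]]
frontedge [[ 0.4734 -0.0141  0.048 ]
 [ 0.6747 -0.0245  0.048 ]] [ 0.57404837 -0.01927802  0.048     ] -2.949086577228385 0.20153556830046826
ridge [[ 0.5291  0.0297  0.048 ]
 [ 0.5277 -0.0152  0.048 ]
 [ 0.5766  0.0275  0.048 ]
 [ 0.5741 -0.0174  0.048 ]
 [ 0.624   0.0252  0.048 ]
 [ 0.6213 -0.0196  0.048 ]]
rests [[ 0.4277 -0.0623  0.02  ]
 [ 0.4187 -0.2072  0.02  ]]
```

Call:
send_rows([
  [[6,-1.5,0.8,0,-8.5],[6,-1.5,0.8,0,-8.5],[6,-1.5,0.8,0,-8.5],[6,-1.5,0.8,-1,-8.5],[6,-1.5,0.8,-1,-8.5],[6,-1.5,0.8,-1,-8.5],[6,-1.5,0.8,-2,-8.5],[6,-1.5,0.8,-2,-8.5],[6,-1.5,0.8,-2,-8.5],[6,0,0,-1,-8.5]],
])

```text
t: 11.55
tool_pos: [0.4306, -0.0625, 0.1499]
orientation: [-3.14, -0.052, 0.007]
wrist_force: [-0.5, -0.1, 0.2]
grip_width: 0.0599
```

```bash
cat > st.py <<'E'
from h import *
import sys
s=sensors.read_state()
y=R.from_rotvec(s['orientation']).as_matrix()[:,1]
print(round(s['t'],2),s['tool_pos'].round(4),'jaw',np.degrees(np.arctan2(y[1],y[0])).round(2),'F',s['wrist_force'].round(1),'w',s['grip_width'].round(4),'q6',s['qpos'][5].round(2))
if len(sys.argv)>1:
    im,K,D,T=cam(sys.argv[2] if len(sys.argv)>2 else 'wrist');cv2.imwrite(f'pics/{sys.argv[1]}.png',im);np.savez(f'{sys.argv[1]}.npz',im=im,K=K,D=D,T=T)
E
python3 st.py w6
```

```text
Traceback (most recent call last):
  File "st.py", line 5, in <module>
    print(round(s['t'],2),s['tool_pos'].round(4),'jaw',np.degrees(np.arctan2(y[1],y[0])).round(2),'F',s['wrist_force'].round(1),'w',s['grip_width'].round(4),'q6',s['qpos'][5].round(2))
                                                                                                                                    ^^^^^^^^^^^^^^^^^^^^^
AttributeError: 'float' object has no attribute 'round'
```

```bash
sed -i "s/s\['grip_width'\].round(4)/round(s['grip_width'],4)/; s/s\['qpos'\]\[5\].round(2)/s['qpos'].round(2)/" st.py
python3 st.py w6
```

```text
11.55 [ 0.4306 -0.0625  0.1499] jaw -88.09 F [-0.5 -0.1  0.2] w 0.0599 q6 [-0.3   0.32  2.08 -0.    0.75  1.24]
```

View pics/w6.png

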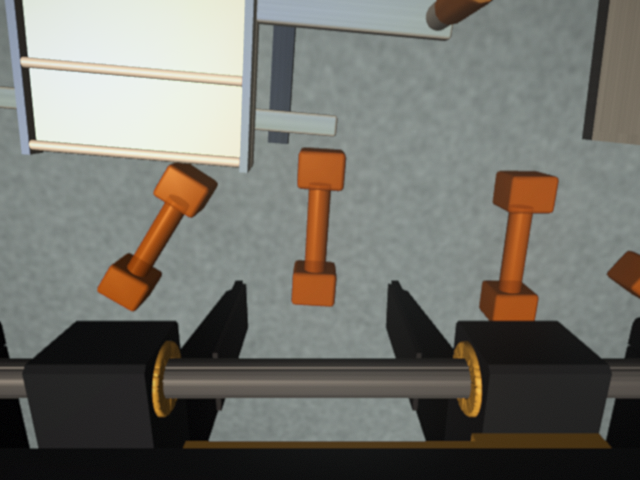

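```bash
cat > wr.py <<'E'
from h import *
import sys
d=np.load(sys.argv[1]+'.npz');a=(d['K'],d['D'],d['T']);z=float(sys.argv[2]) if len(sys.argv)>2 else .016
hsv=cv2.cvtColor(d['im'],cv2.COLOR_BGR2HSV)
m=cv2.inRange(hsv,(3,170,60),(14,255,255))
nn,l,st,c=cv2.connectedComponentsWithStats(m)
for k in range(1,nn):
    if st[k,4]<800: continue
    ys,xs=np.where(l==k)
    P=np.c_[xs,ys].astype(float)
    (cx,cy),(w,h),an=cv2.minAreaRect(P.astype(np.float32))
    # bar: narrow part: erode away ends
    mm=(l==k).astype(np.uint8)
    op=cv2.morphologyEx(mm,cv2.MORPH_OPEN,np.ones((26,26),np.uint8))
    n2,l2,s2,c2=cv2.connectedComponentsWithStats(op)
    ends=[c2[j] for j in range(1,n2) if s2[j,4]>300]
    W=toplane([c[k]],*a,z)[0]
    print('blob',c[k].round(),'c@z',W.round(4)[:2],end=' ')
    bar=cv2.morphologyEx(mm-op,cv2.MORPH_OPEN,np.ones((9,9),np.uint8))
    n3,l3,s3,c3=cv2.connectedComponentsWithStats(bar)
    if n3>1:
        j=1+np.argmax(s3[1:,4]);yb,xb=np.where(l3==j)
        B=toplane(np.c_[xb,yb],*a,z+.006)[:,:2];cb=B.mean(0);w_,v=np.linalg.eigh(np.cov((B-cb).T))
        print('bar',c3[j].round(),cb.round(4),'ang',np.degrees(np.arctan2(v[1,1],v[0,1])).round(1)%180,end=' ')
    if len(ends)==2:
        E=toplane(ends,*a,z+.004);m_=E.mean(0);dd=E[1]-E[0]
        print('ends mid',m_.round(4)[:2],'ang',(np.degrees(np.arctan2(dd[1],dd[0]))%180).round(1),'len',np.linalg.norm(dd).round(3),end='')
    print()
E
python3 wr.py w6
```

```text
blob [317. 225.] c@z [ 0.4311 -0.0616] bar [316. 231.] [ 0.4277 -0.0612] ang 178.1 ends mid [ 0.4265 -0.0622] ang 178.3 len 0.088
blob [154. 237.] c@z [0.418  0.0572] bar [152. 244.] [0.4144 0.057 ] ang 145.2 ends mid [0.4149 0.0574] ang 147.0 len 0.085
blob [517. 245.] c@z [ 0.4209 -0.2093] bar [514. 254.] [ 0.4156 -0.2055] ang 2.0 ends mid [ 0.4157 -0.2105] ang 1.6 len 0.087
blob [628. 272.] c@z [ 0.4023 -0.296 ] bar [617. 273.] [ 0.4037 -0.2831] ang 31.5
```

Call:
send_rows([
  [[5,-0.2,0,-2,-3.5],[5,0,0,-2.5,0],[5,0,0,-2.5,0],[5,0,0,-2.5,0],[5,0,0,-2.5,0],[5,0,0,-1.5,0],[5,0,0,-0.6,0],[5,0,0,0,0],[1,0,0,0,0],[1,0,0,0,0]],
], squeeze=30)

```text
t: 12.6
tool_pos: [0.4317, -0.0637, 0.0117]
orientation: [3.141, -0.034, 0.002]
wrist_force: [0.1, 0.2, -0.4]
grip_width: 0.0391
```

Call:
send_rows([
  [[1,0,0,0,0],[1,0,0,0,0],[1,0,0,0,0],[1,0,0,0,0],[1,0,0,0,0],[1,0,0,2,0],[1,0,0,3,0],[1,0,0,4,0],[1,0,0,0,0],[1,0,0,0,0]],
])

```text
t: 13.6
tool_pos: [0.4315, -0.0636, 0.1014]
orientation: [3.141, -0.034, 0.003]
wrist_force: [-0.5, 0.6, -2.0]
grip_width: 0.0154
```

```bash
python3 st.py w7; python3 wr.py w7 0.105
```

```text
13.6 [ 0.4315 -0.0636  0.1014] jaw -91.26 F [-0.5  0.6 -2. ] w 0.0154 q6 [-0.3   0.41  2.13 -0.    0.6   1.29]
blob [552. 260.] c@z [ 0.4509 -0.1588] bar [548. 274.] [ 0.4468 -0.1547] ang 2.0999999999999943 ends mid [ 0.4479 -0.1585] ang 2.1 len 0.055
blob [127. 269.] c@z [0.4508 0.0147] bar [123. 281.] [0.4478 0.0141] ang 145.9 ends mid [0.4476 0.0152] ang 146.7 len 0.056
blob [316. 255.] c@z [ 0.4551 -0.0629] 
blob [317. 421.] c@z [ 0.375  -0.0613]
```

View pics/w7.png

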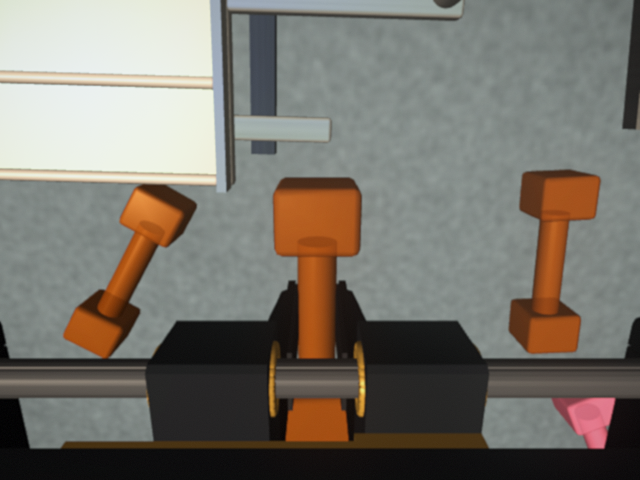

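```bash
cat > inhand.py <<'E'
from h import *
import sys
# predicted rows of far block edges for centre offset d along tool x-axis (rest axis), centre height dz above TCP
d=np.load(sys.argv[1]+'.npz');K,D,T=d['K'],d['D'],d['T'];dz=float(sys.argv[2])
he=np.array(camera_info('wrist')['hand_eye'])
T0=T@np.linalg.inv(he)
for off in (-.01,-.005,0,.005,.01):
    out=[]
    for u in (.056,.030):
        for h in (-.016,.016):   # tool z down: centre at z=-dz
            p=T0@np.array([sx*(u)+off if False else off+SGN*u,0,-dz-h,1]) if False else None
    rows=[]
    for u in (.056,.030):
        for h in (.016,-.016):
            cand=[T0@np.array([s*u+off,0.016,-(dz+h),1]) for s in(1,-1)]
            q=proj([c[:3] for c in cand],K,D,T); q=q[np.argmin(q[:,1])]
            rows.append(q.round(0).tolist())
    print(off,rows)
E
python3 inhand.py w7 0.0045; python3 - <<'E'
from h import *
print(np.array(camera_info('wrist')['hand_eye']).round(3))
E
```

```text
-0.01 [[365.0, 210.0], [357.0, 194.0], [363.0, 279.0], [355.0, 252.0]]
-0.005 [[366.0, 196.0], [357.0, 182.0], [363.0, 266.0], [356.0, 241.0]]
0 [[366.0, 182.0], [358.0, 170.0], [364.0, 253.0], [356.0, 230.0]]
0.005 [[367.0, 167.0], [358.0, 158.0], [364.0, 240.0], [356.0, 219.0]]
0.01 [[367.0, 152.0], [358.0, 146.0], [365.0, 226.0], [357.0, 208.0]]
[[ 0.001 -0.96  -0.28   0.079]
 [ 1.     0.001  0.001 -0.001]
 [-0.001 -0.28   0.96  -0.17 ]
 [ 0.     0.     0.     1.   ]]
```

Call:
send_rows([
  [[1,0,0,2,8.5],[1,0.8,1.3,1,8.5],[1,0.8,1.3,0,8.5],[1,0.8,1.3,0,8.5],[1,0.8,1.3,0,8.5],[1,0.8,1.3,0,8.5],[1,0.8,1.3,0,8.5],[1,0.8,1.3,0,8.5],[1,0.8,1.3,0,8.5],[1,0.8,1.3,0,8.5]],
])

```text
t: 14.65
tool_pos: [0.503, 0.054, 0.1292]
orientation: [-2.331, -2.103, 0.003]
wrist_force: [0.3, 0.1, -0.9]
grip_width: 0.0152
```

Call:
send_rows([
  [[1,0,0,0,3.3],[1,0,0,0,0],[1,0,0,0,0],[1,0,0,0,0],[1,0,0,0,0],[1,0,0,0,0],[1,0,0,0,0],[1,0,0,0,0],[1,0,0,0,0],[1,0,0,0,0]],
])

```text
t: 15.65
tool_pos: [0.5033, 0.0534, 0.1311]
orientation: [2.278, 2.163, 0.0]
wrist_force: [0.1, -0.6, -1.3]
grip_width: 0.0152
```

```bash
python3 st.py w8
```

```text
15.65 [0.5033 0.0534 0.1311] jaw -2.97 F [ 0.1 -0.6 -1.3] w 0.0152 q6 [-0.02  0.44  1.94 -0.    0.77  0.03]
```

View pics/w8.png

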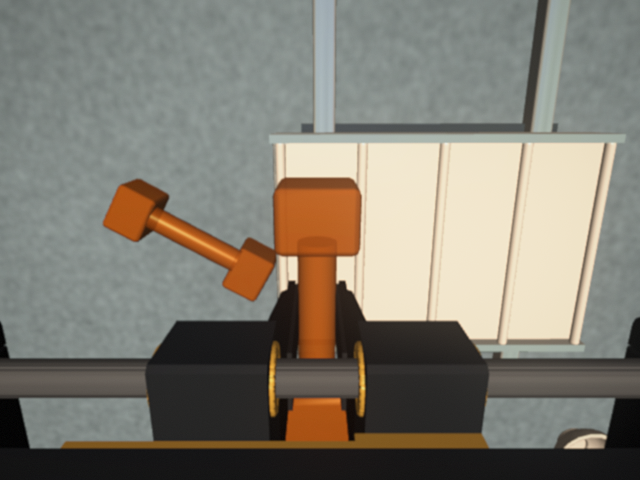

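```bash
python3 - <<'E'
from h import *
d=np.load('w8.npz');a=(d['K'],d['D'],d['T'])
e=toplane([(280,146),(363,146),(445,146),(528,146),(611,146)],*a,.048);print(e.round(4))
b=toplane([(271,138),(624,138)],*a,.048);print(b.round(4),b.mean(0).round(4))
print('front',toplane([(480,347),(583,347)],*a,.048).round(4))
print('ridge bottoms',toplane([(433,318),(502,340),(577,340)],*a,.048).round(4))
E
```

```text
[[0.4848 0.117  0.048 ]
 [0.5324 0.1146 0.048 ]
 [0.5795 0.1122 0.048 ]
 [0.6271 0.1098 0.048 ]
 [0.6747 0.1073 0.048 ]]
[[0.48   0.1217 0.048 ]
 [0.6815 0.1115 0.048 ]] [0.5808 0.1166 0.048 ]
front [[ 0.6068 -0.0192  0.048 ]
 [ 0.6746 -0.0226  0.048 ]]
ridge bottoms [[ 0.5753  0.0035  0.048 ]
 [ 0.6209 -0.0147  0.048 ]
 [ 0.67   -0.0172  0.048 ]]
```

Call:
send_rows([
  [[1,0.2,-0.1,-2,0],[1,0,0,-2,0],[1,0,0,-2,0],[1,0,0,-1,0],[1,0,0,-0.5,0],[1,0,0,-0.2,0],[1,0,0,0,0],[1,0,0,0,0],[1,0,0,0,0],[1,0,0,0,0]],
])

```text
t: 16.7
tool_pos: [0.5055, 0.0524, 0.0544]
orientation: [2.278, 2.163, 0.001]
wrist_force: [0.2, 0.0, -0.6]
grip_width: 0.0152
```

```bash
python3 st.py w9
```

```text
16.7 [0.5055 0.0524 0.0544] jaw -2.96 F [ 0.2  0.  -0.6] w 0.0152 q6 [-0.03  0.56  1.99 -0.    0.58  0.02]
```

View pics/w9.png

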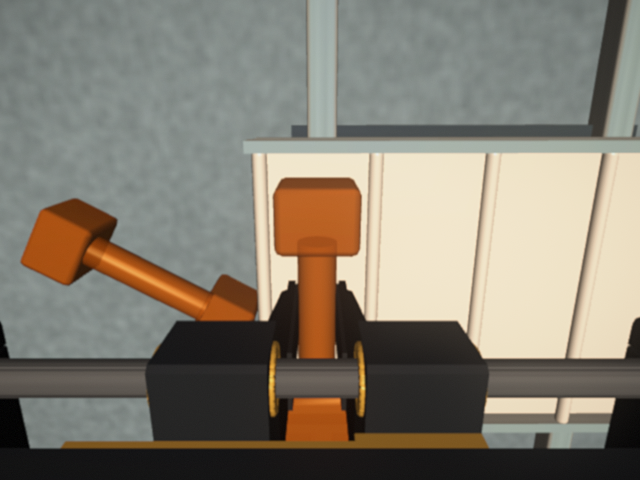

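Call:
send_rows([
  [[1,0,0,-0.2,0],[1,0,0,-0.1,0],[1,0,0,0,0],[2.3,0,0,0,0],[2.3,0,0,0,0],[2.3,0,0,0,0],[2.3,0,0,1,0],[3,0,0,3,0],[4,0,0,3,0],[5,0,0,3,0]],
])

```text
t: 17.75
tool_pos: [0.5052, 0.0524, 0.1528]
orientation: [2.278, 2.163, 0.0]
wrist_force: [0.3, 0.1, 0.9]
grip_width: 0.0403
```

```bash
python3 st.py w10; python3 wr.py w10 .056
```

```text
17.75 [0.5052 0.0524 0.1528] jaw -2.96 F [0.3 0.1 0.9] w 0.0403 q6 [-0.03  0.41  1.91 -0.    0.82  0.02]
blob [317. 243.] c@z [0.5048 0.053 ] bar [317. 242.] [0.5049 0.0549] ang 87.1 ends mid [0.5053 0.0517] ang 87.1 len 0.085
blob [194. 228.] c@z [0.427  0.0668] ends mid [0.4305 0.0658] ang 147.2 len 0.075
```

View pics/w10.png

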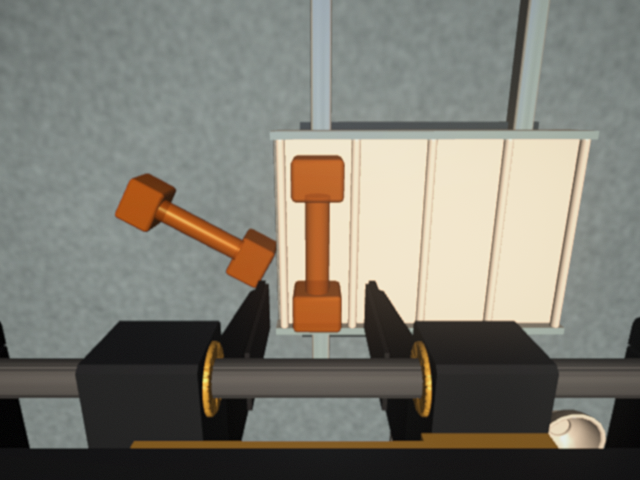

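```bash
python3 wr.py w10 .016 | tail -1; python3 - <<'E'
from h import *
d=np.load('w10.npz');a=(d['K'],d['D'],d['T'])
print(toplane([(163,208),(242,251),(202,229)],*a,.020).round(4))
E
```

```text
blob [194. 228.] c@z [0.4148 0.0568] ends mid [0.4186 0.0555] ang 147.2 len 0.087
[[0.3955 0.0736 0.02  ]
 [0.4487 0.0385 0.02  ]
 [0.4214 0.0567 0.02  ]]
```

Call:
send_rows([
  [[5,-1.1,0,0,7.5],[5,-1.1,0,0,7.5],[5,-1.1,0,0,7.5],[5,-1.1,0,0,7.5],[5,-1.1,0,0,7.5],[5,-1.1,0,0,7.5],[5,-1.1,0.2,0,7.5],[5,-1.1,0.2,0,7.5],[5,0,0,0,0],[5,0,0,0,0]],
])

```text
t: 18.8
tool_pos: [0.4178, 0.0564, 0.1515]
orientation: [0.897, 3.01, 0.001]
wrist_force: [0.6, 1.2, 0.2]
grip_width: 0.0498
```

```bash
python3 st.py w11; python3 wr.py w11 .016
```

```text
18.8 [0.4178 0.0564 0.1515] jaw 56.82 F [0.6 1.2 0.2] w 0.0498 q6 [-0.02  0.3   2.11  0.    0.73 -1.01]
blob [315. 228.] c@z [0.4178 0.056 ] bar [315. 234.] [0.42   0.0547] ang 148.0 ends mid [0.4211 0.0547] ang 147.6 len 0.088
```

View pics/w11.png

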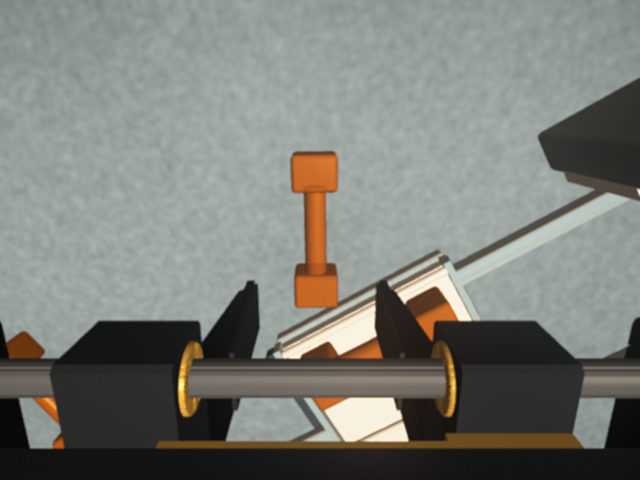

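Call:
send_rows([
  [[5,0,0,-2,0.8],[5,0,0,-2.5,0],[5,0,0,-2.5,0],[5,0,0,-2.5,0],[5,0,0,-2.5,0],[5,0,0,-1.5,0],[5,0,0,-0.6,0],[5,0,0,0,0],[1,0,0,0,0],[1,0,0,0,0]],
])

```text
t: 19.85
tool_pos: [0.4178, 0.0564, 0.0108]
orientation: [0.871, 3.017, 0.001]
wrist_force: [-0.1, -0.6, -0.2]
grip_width: 0.0393
```

Call:
send_rows([
  [[1,0,0,0,0],[1,0,0,0,0],[1,0,0,0,0],[1,0,0,0,0],[1,0,0,0,0],[1,0,0,2,0],[1,0,0,3,0],[1,0,0,4,0],[1,0,0,3,0],[1,0,0,0,0]],
])

```text
t: 20.85
tool_pos: [0.4186, 0.0565, 0.1331]
orientation: [0.868, 3.013, 0.003]
wrist_force: [1.0, -0.2, -2.3]
grip_width: 0.0151
```

```bash
python3 st.py w12
```

```text
20.85 [0.4186 0.0565 0.1331] jaw 57.85 F [ 1.  -0.2 -2.3] w 0.0151 q6 [-0.02  0.33  2.13  0.    0.67 -1.03]
```

View pics/w12.png

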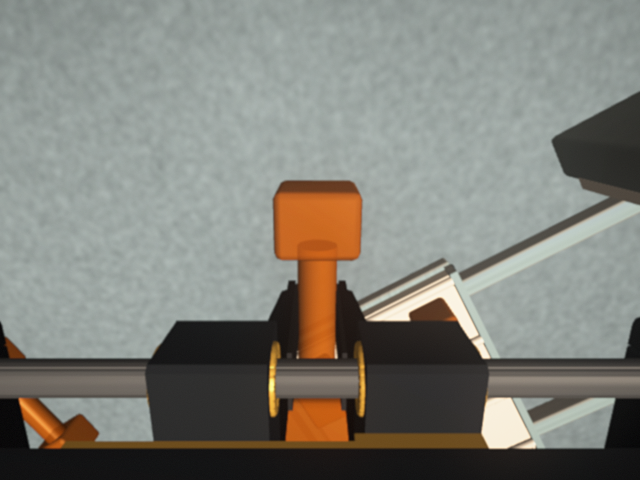

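Call:
send_rows([
  [[1,1.5,0,0,-7],[1,1.5,0,0,-7],[1,1.5,0,0,-7],[1,1.5,0,0,-7],[1,1.5,-0.1,0,-7],[1,1.5,-0.1,0,-7],[1,1.5,-0.1,0,-7],[1,1.5,-0.1,0,-7],[1,1.5,-0.1,0,-4.8],[1,0,0,0,0]],
])

```text
t: 21.9
tool_pos: [0.5531, 0.0512, 0.1282]
orientation: [-2.279, -2.161, 0.002]
wrist_force: [-0.0, -0.1, -1.9]
grip_width: 0.015
```

```bash
python3 st.py
```

```text
21.9 [0.5531 0.0512 0.1282] jaw -3.06 F [-0.  -0.1 -1.9] w 0.015 q6 [-0.03  0.5   1.82 -0.    0.82  0.03]
```

Call:
send_rows([
  [[1,0,0,-2,0],[1,0,0,-2,0],[1,0,0,-2,0],[1,0,0,-1,0],[1,0,0,-0.4,0],[1,0,0,-0.2,0],[1,0,0,0,0],[1,0,0,0,0],[1,0,0,0,0],[1,0,0,0,0]],
])

```text
t: 22.9
tool_pos: [0.5525, 0.0514, 0.0545]
orientation: [2.278, 2.163, 0.001]
wrist_force: [-0.2, 0.7, -1.1]
grip_width: 0.0151
```

```bash
python3 st.py w13
```

```text
22.9 [0.5525 0.0514 0.0545] jaw -2.96 F [-0.2  0.7 -1.1] w 0.0151 q6 [-0.03  0.61  1.88 -0.    0.65  0.03]
```

View pics/w13.png

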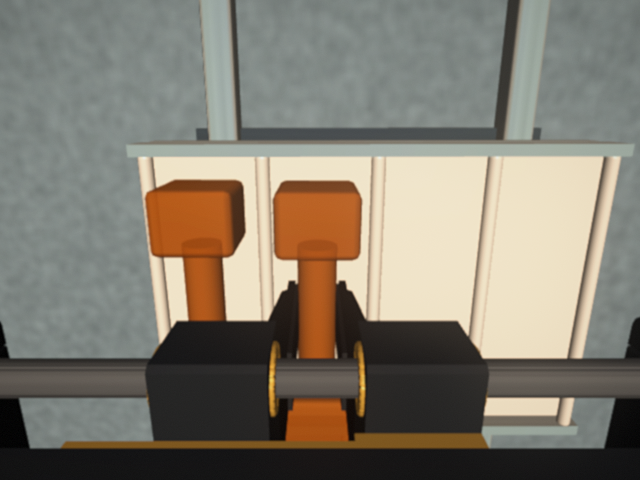

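Call:
send_rows([
  [[1,0.1,0,-0.2,0],[1,0,0,-0.1,0],[1,0,0,0,0],[2.3,0,0,0,0],[2.3,0,0,0,0],[2.3,0,0,0,0],[2.3,0,0,1,0],[3,0,0,3,0],[4,0,0,3,0],[5,0,0,3,0]],
])

```text
t: 23.95
tool_pos: [0.5532, 0.0514, 0.1529]
orientation: [2.278, 2.163, 0.0]
wrist_force: [0.3, -0.4, -0.4]
grip_width: 0.041
```

```bash
python3 st.py w14; python3 wr.py w14 .056;python3 st.py s14 side; python3 - <<'E'
from m import *
d=np.load('s14.npz'); rests('side',d['im'],d['K'],d['D'],d['T'])
E
```

```text
23.95 [0.5532 0.0514 0.1529] jaw -2.96 F [ 0.3 -0.4 -0.4] w 0.041 q6 [-0.03  0.47  1.8  -0.    0.88  0.03]
blob [238. 225.] c@z [0.5029 0.0659] bar [239. 263.] [0.5023 0.042 ] ang 77.3 
blob [317. 244.] c@z [0.5526 0.0509] bar [317. 243.] [0.5527 0.053 ] ang 87.2 ends mid [0.5531 0.0493] ang 86.7 len 0.085
24.0 [0.555  0.0515 0.1575] jaw -2.95 F [1.4 0.9 4. ] w 0.0445 q6 [-0.03  0.46  1.8   0.    0.88  0.03]
side [257. 221.] 406 mean [ 421. -210.] rect [ 420. -210.] [122.  34.] ang 1.7
side [210. 221.] 359 mean [ 431. -332.] rect [ 435. -334.] [ 42. 115.] ang 145.2
side [601. 297.] 1252 mean [547. 679.] rect [573. 659.] [153. 370.] ang 0.9
side [351. 272.] 286 mean [540.  42.] rect [537.  49.] [115.  41.] ang 83.1
side [611. 390.] 293 mean [786. 675.] rect [793. 672.] [151.  38.] ang 90.8
```

View pics/w14.png

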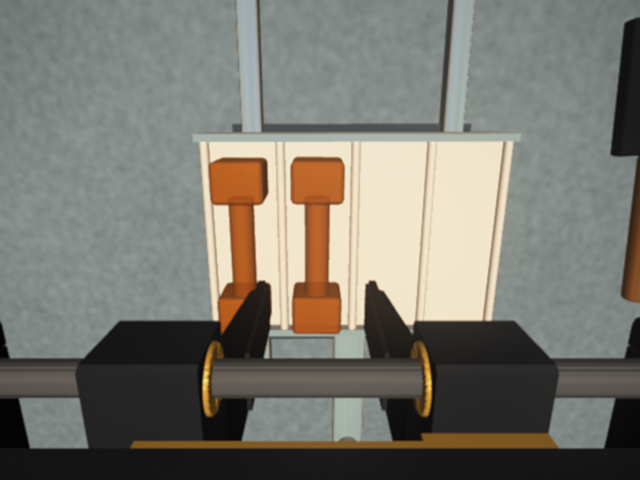

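View pics/s14.png

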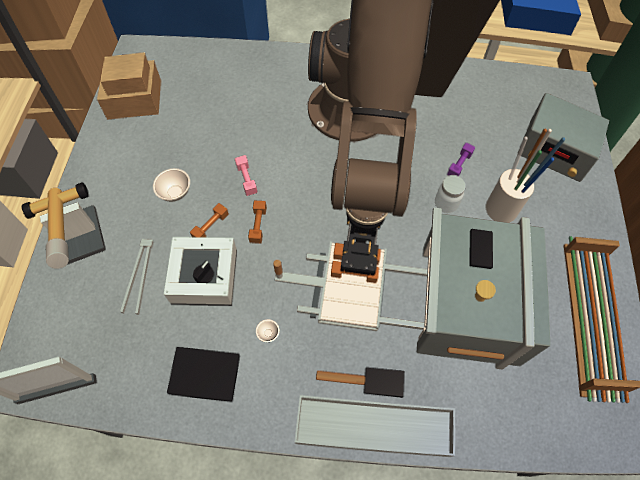

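Call:
send_rows([
  [[5,-1.4,-2.7,0,-8.5],[5,-1.4,-2.7,0,-8.5],[5,-1.4,-2.7,0,-8.5],[5,-1.4,-2.7,0,-8.5],[5,-1.4,-2.7,0,-8.5],[5,-1.4,-2.7,0,-8.5],[5,-1.4,-2.7,0,-8.5],[5,-1.4,-2.7,0,-8.5],[5,-1.1,-2.3,0,-8.5],[5,-1.1,-2.2,0,-8.5]],
])

```text
t: 25.05
tool_pos: [0.4186, -0.2106, 0.1511]
orientation: [3.141, 0.046, -0.0]
wrist_force: [1.5, -0.2, -0.3]
grip_width: 0.0498
```

```bash
python3 st.py w15; python3 st.py w15; python3 wr.py w15 .016
```

```text
25.05 [ 0.4186 -0.2106  0.1511] jaw -88.33 F [ 1.5 -0.2 -0.3] w 0.0498 q6 [-0.61  0.36  2.   -0.    0.78  0.93]
25.1 [ 0.4178 -0.2127  0.1511] jaw -88.89 F [ 1.1 -2.1  0.3] w 0.05 q6 [-0.61  0.36  2.   -0.    0.78  0.94]
blob [489. 206.] c@z [ 0.4348 -0.3356] bar [498. 189.] [ 0.4482 -0.338 ] ang 154.5 ends mid [ 0.4329 -0.334 ] ang 145.7 len 0.085
blob [311. 223.] c@z [ 0.4198 -0.2079] bar [311. 229.] [ 0.4164 -0.2079] ang 1.5 ends mid [ 0.4153 -0.2088] ang 1.5 len 0.089
```

View pics/w15.png

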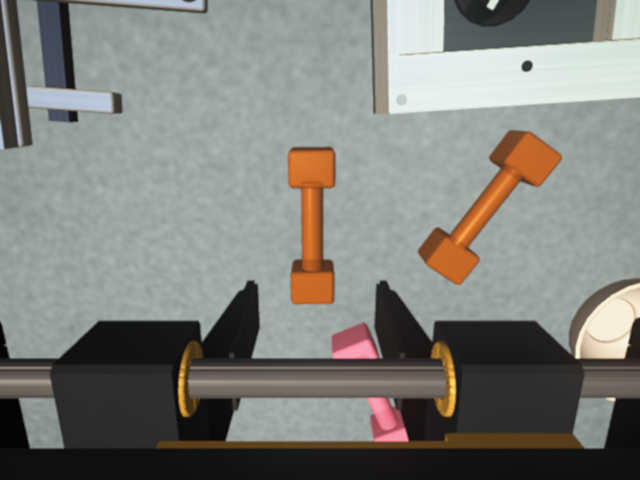

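Call:
send_rows([
  [[5,0.2,0.3,-2,0],[5,0,0,-2.5,0],[5,0,0,-2.5,0],[5,0,0,-2.5,0],[5,0,0,-2.5,0],[5,0,0,-1.5,0],[5,0,0,-0.6,0],[5,0,0,0,0],[1,0,0,0,0],[1,0,0,0,0]],
])

```text
t: 26.15
tool_pos: [0.4217, -0.2067, 0.0109]
orientation: [3.14, 0.057, 0.002]
wrist_force: [-0.3, -0.3, 0.3]
grip_width: 0.039
```

Call:
send_rows([
  [[1,0,0,0,0],[1,0,0,0,0],[1,0,0,0,0],[1,0,0,0,0],[1,0,0,0,0],[1,0,0,2,0],[1,0,0,3,0],[1,0,0,4,0],[1,0,0,3,0],[1,0,0,0,0]],
])

```text
t: 27.15
tool_pos: [0.4224, -0.2072, 0.1332]
orientation: [3.138, 0.056, 0.007]
wrist_force: [-0.4, -0.3, -1.9]
grip_width: 0.0155
```

```bash
python3 st.py w16
```

```text
27.15 [ 0.4224 -0.2072  0.1332] jaw -87.96 F [-0.4 -0.3 -1.9] w 0.0155 q6 [-0.6   0.39  2.02 -0.    0.73  0.94]
```

View pics/w16.png

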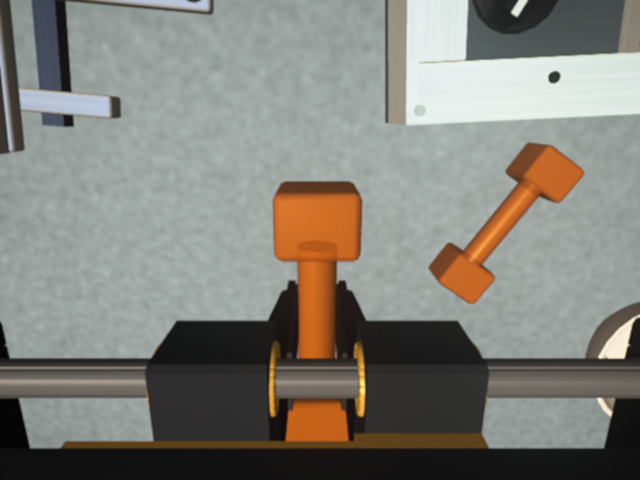

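Call:
send_rows([
  [[1,0,1,2,8.5],[1,1,2.7,1,8.5],[1,2,2.7,0,8.5],[1,2,2.7,0,8.5],[1,2.1,2.7,0,8.5],[1,2.1,2.7,0,8.5],[1,2.1,2.8,0,8.5],[1,2.2,2.8,0,8.5],[1,2.2,2.8,0,8.5],[1,2.2,2.8,0,8.5]],
])

```text
t: 28.2
tool_pos: [0.6004, 0.0517, 0.1579]
orientation: [-2.27, -2.169, 0.003]
wrist_force: [0.6, -0.6, -2.0]
grip_width: 0.0156
```

Call:
send_rows([
  [[1,0,0,-1,0],[1,0,0,0,0],[1,0,0,0,0],[1,0,0,0,0],[1,0,0,0,0],[1,0,0,0,0],[1,0,0,0,0],[1,0,0,0,0],[1,0,0,0,0],[1,0,0,0,0]],
])

```text
t: 29.2
tool_pos: [0.6003, 0.0504, 0.1501]
orientation: [2.278, 2.163, 0.0]
wrist_force: [-0.5, 0.3, -1.6]
grip_width: 0.0151
```

```bash
python3 st.py w17
```

```text
29.2 [0.6003 0.0504 0.1501] jaw -2.96 F [-0.5  0.3 -1.6] w 0.0151 q6 [-0.03  0.53  1.69 -0.    0.93  0.03]
```

View pics/w17.png

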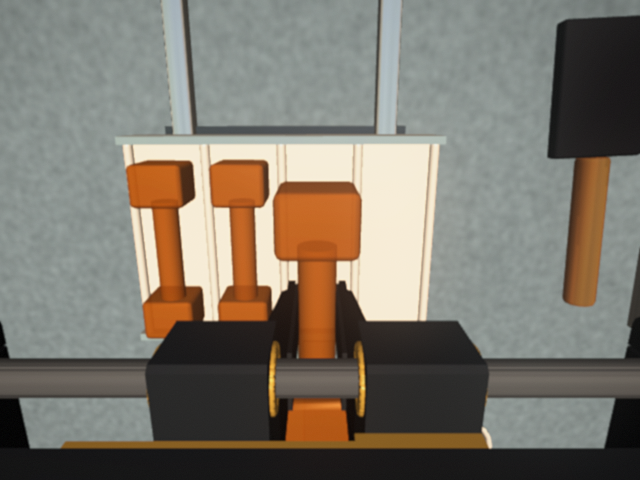

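Call:
send_rows([
  [[1,0.1,0,-2,0],[1,0,0,-2,0],[1,0,0,-2,0],[1,0,0,-2,0],[1,0,0,-1,0],[1,0,0,-0.5,0],[1,0,0,0,0],[1,0,0,0,0],[1,0,0,0,0],[1,0,0,0,0]],
])

```text
t: 30.25
tool_pos: [0.6016, 0.0504, 0.0557]
orientation: [2.278, 2.163, 0.001]
wrist_force: [0.2, 0.2, -1.1]
grip_width: 0.0149
```

```bash
python3 st.py w18
```

```text
30.25 [0.6016 0.0504 0.0557] jaw -2.96 F [ 0.2  0.2 -1.1] w 0.0149 q6 [-0.03  0.65  1.76 -0.    0.73  0.03]
```

View pics/w18.png

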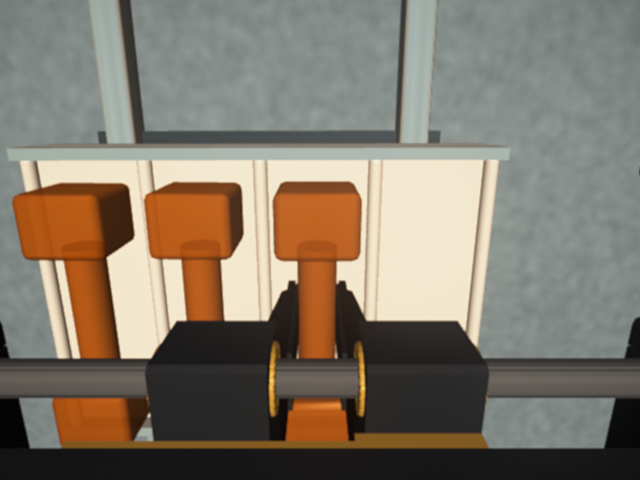

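Slot 3 is centred: the ridges are at x≈261 and 375 and the block spans 274–361. I'll lower it and release.

Call:
send_rows([
  [[1,0,0,-0.2,0],[1,0,0,-0.2,0],[1,0,0,0,0],[2.3,0,0,0,0],[2.3,0,0,0,0],[2.3,0,0,0,0],[2.3,0,0,1,0],[3,0,0,3,0],[4,0,0,3,0],[5,0,0,3,0]],
])

```text
t: 31.3
tool_pos: [0.6012, 0.0504, 0.153]
orientation: [2.278, 2.163, 0.0]
wrist_force: [-0.0, -1.3, -0.8]
grip_width: 0.0407
```

```bash
python3 st.py w19; python3 wr.py w19 .056;python3 st.py s19 side; python3 - <<'E'
from m import *
d=np.load('s19.npz'); rests('side',d['im'],d['K'],d['D'],d['T'])
E
```

```text
31.3 [0.6012 0.0504 0.153 ] jaw -2.96 F [-0.  -1.3 -0.8] w 0.0407 q6 [-0.03  0.53  1.68  0.    0.93  0.03]
blob [579. 218.] c@z [0.7683 0.0587] bar [585. 170.] [0.7646 0.0902] ang 97.9 
blob [316. 244.] c@z [0.6004 0.0499] bar [316. 244.] [0.6004 0.0516] ang 86.5 ends mid [0.6011 0.0482] ang 86.9 len 0.085
blob [166. 238.] c@z [0.5037 0.0592] bar [168. 247.] [0.5068 0.0546] ang 86.7 ends mid [0.5046 0.0541] ang 89.0 len 0.08
blob [238. 227.] c@z [0.5508 0.0641] bar [239. 264.] [0.5502 0.0404] ang 77.2 
31.35 [0.6031 0.0505 0.1579] jaw -2.95 F [ 2.3 -0.7  4.4] w 0.045 q6 [-0.03  0.52  1.68  0.    0.94  0.03]
side [210. 221.] 358 mean [ 431. -332.] rect [ 435. -334.] [ 42. 115.] ang 145.2
side [601. 298.] 1254 mean [547. 679.] rect [573. 659.] [153. 370.] ang 0.9
side [611. 390.] 286 mean [786. 676.] rect [793. 673.] [150.  38.] ang 90.2
```

View pics/w19.png

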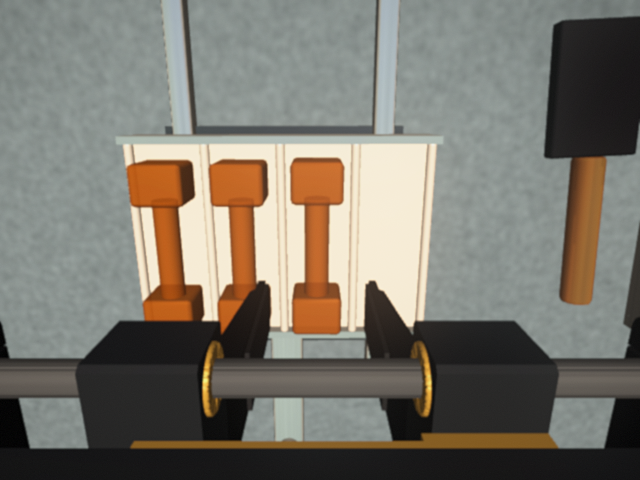

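Call:
send_rows([
  [[5,-1,-3,0,5],[5,-1.8,-3.5,0,5],[5,-1.8,-3.5,0,5],[5,-1.8,-3.5,0,5],[5,-1.8,-3.5,0,6],[5,-1.8,-3.5,0,6],[5,-1.8,-3.5,0,6],[5,-1.8,-3.5,0,7],[5,-1.7,-3.5,0,7],[5,-1.6,-3.5,0,7]],
])

```text
t: 32.4
tool_pos: [0.4313, -0.2959, 0.1512]
orientation: [-0.91, -3.007, -0.0]
wrist_force: [1.1, 0.0, 0.2]
grip_width: 0.05
```

Call:
send_rows([
  [[5,0,-2,0,0],[5,0,-2,0,0],[5,0,0,0,0],[5,0,0,0,0],[5,0,0,0,0],[5,0,0,0,0],[5,0,0,0,0],[5,0,0,0,0],[5,0,0,0,0],[5,0,0,0,0]],
])

```text
t: 33.4
tool_pos: [0.4323, -0.3345, 0.1511]
orientation: [0.917, 3.005, 0.0]
wrist_force: [-0.1, -0.6, -0.3]
grip_width: 0.05
```

```bash
python3 st.py w20; python3 wr.py w20 .016; python3 - <<'E'
from h import *
d=np.load('side0.npz');a=(d['K'],d['D'],d['T'])
print('bowl',toplane([(171,184)],*a,.045).round(3))
E
```

```text
33.4 [ 0.4323 -0.3345  0.1511] jaw 56.04 F [-0.1 -0.6 -0.3] w 0.05 q6 [-0.78  0.46  1.82  0.    0.86 -1.76]
blob [320. 226.] c@z [ 0.4324 -0.3311] bar [320. 232.] [ 0.435  -0.3327] ang 147.9 ends mid [ 0.436  -0.3328] ang 147.7 len 0.088
bowl [[ 0.346 -0.451  0.045]]
```

View pics/w20.png

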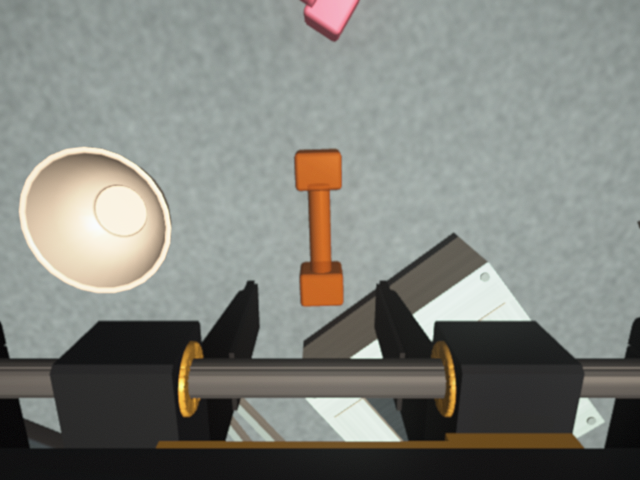

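Call:
send_rows([
  [[5,0.1,0.1,-2,1.5],[5,0,0,-2.5,0],[5,0,0,-2.5,0],[5,0,0,-2.5,0],[5,0,0,-2.5,0],[5,0,0,-1.5,0],[5,0,0,-0.6,0],[5,0,0,0,0],[1,0,0,0,0],[1,0,0,0,0]],
])

```text
t: 34.45
tool_pos: [0.4336, -0.3339, 0.0109]
orientation: [0.878, 3.015, -0.001]
wrist_force: [0.4, -0.3, -0.6]
grip_width: 0.039
```

Call:
send_rows([
  [[1,0,0,0,0],[1,0,0,0,0],[1,0,0,0,0],[1,0,0,0,0],[1,0,0,0,0],[1,0,0,2,0],[1,0,0,3,0],[1,0,0,4,0],[1,0,0,4,0],[1,0,0,2,0]],
])

```text
t: 35.45
tool_pos: [0.4337, -0.334, 0.1629]
orientation: [0.877, 3.014, -0.002]
wrist_force: [0.7, -1.1, -1.9]
grip_width: 0.0151
```

```bash
python3 st.py w21
```

```text
35.45 [ 0.4337 -0.334   0.1629] jaw 57.54 F [ 0.7 -1.1 -1.9] w 0.0151 q6 [-0.78  0.44  1.81  0.    0.89 -1.78]
```

View pics/w21.png

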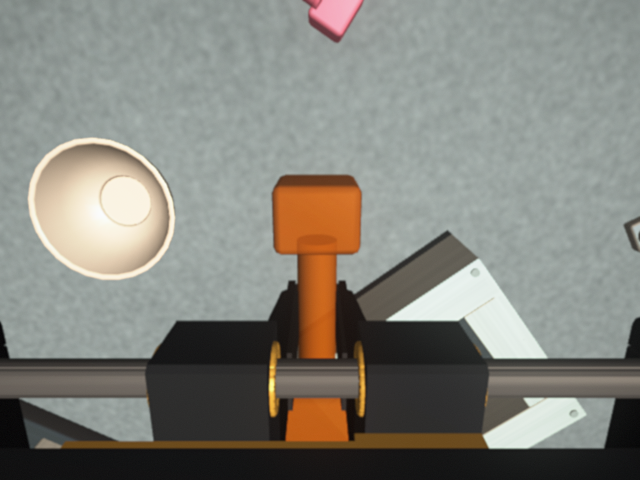

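Call:
send_rows([
  [[1,1,2,0,-4],[1,2,3.4,0,-6],[1,2,3.4,0,-6],[1,2,3.4,0,-6],[1,2,3.4,0,-6],[1,2,3.4,0,-6],[1,2,3.4,0,-6],[1,2,3.4,0,-6],[1,2,3.4,0,-6],[1,2,3.4,0,-6]],
])

```text
t: 36.5
tool_pos: [0.6236, -0.006, 0.1588]
orientation: [-2.234, -2.207, 0.002]
wrist_force: [0.2, -1.0, -1.2]
grip_width: 0.0152
```

Call:
send_rows([
  [[1,2,3,0,-2.5],[1,0.6,2.4,0,0],[1,0,0,0,0],[1,0,0,0,0],[1,0,0,0,0],[1,0,0,0,0],[1,0,0,0,0],[1,0,0,0,0],[1,0,0,0,0],[1,0,0,0,0]],
])

```text
t: 37.5
tool_pos: [0.6493, 0.0463, 0.1601]
orientation: [2.278, 2.163, 0.0]
wrist_force: [0.4, -0.9, -1.9]
grip_width: 0.0154
```

```bash
python3 st.py
```

```text
37.5 [0.6493 0.0463 0.1601] jaw -2.97 F [ 0.4 -0.9 -1.9] w 0.0154 q6 [-0.03  0.58  1.55 -0.    1.01  0.02]
```

Call:
send_rows([
  [[1,0,0,-2,0],[1,0,0,-2,0],[1,0,0,-2,0],[1,0,0,-2,0],[1,0,0,-1.5,0],[1,0,0,-1,0],[1,0,0,0,0],[1,0,0,0,0],[1,0,0,0,0],[1,0,0,0,0]],
])

```text
t: 38.5
tool_pos: [0.6497, 0.0464, 0.0559]
orientation: [2.277, 2.163, 0.001]
wrist_force: [0.2, 0.5, -2.2]
grip_width: 0.0152
```

```bash
python3 st.py w22
```

```text
38.5 [0.6497 0.0464 0.0559] jaw -2.96 F [ 0.2  0.5 -2.2] w 0.0152 q6 [-0.03  0.71  1.63 -0.    0.81  0.02]
```

View pics/w22.png

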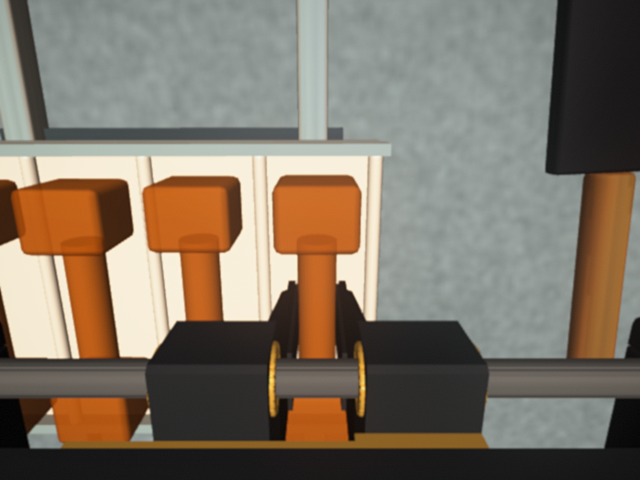

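Call:
send_rows([
  [[1,0,0,-0.2,0],[1,0,0,-0.2,0],[1,0,0,0,0],[2.3,0,0,0,0],[2.3,0,0,0,0],[2.3,0,0,0,0],[2.3,0,0,1,0],[3,0,0,3,0],[4,0,0,3,0],[5,0,0,3,0]],
])

```text
t: 39.55
tool_pos: [0.6493, 0.0464, 0.153]
orientation: [2.278, 2.163, 0.001]
wrist_force: [0.0, -0.0, -1.0]
grip_width: 0.0407
```

Call:
send_rows([
  [[5,-1,-3,1,0],[5,-1,-3,1,0],[5,-1,-3,1,0],[5,-1,-3,1,0],[5,-1,-2,1,0],[5,-1,0,1,0],[5,-1,0,1,0],[5,0,0,0,0],[5,0,0,0,0],[5,0,0,0,0]],
])

```text
t: 40.55
tool_pos: [0.5795, -0.0928, 0.2207]
orientation: [-2.277, -2.164, 0.0]
wrist_force: [-0.3, -0.4, -1.0]
grip_width: 0.0501
```

```bash
python3 st.py w23; python3 wr.py w23 .056; python3 st.py s23 side
```

```text
40.55 [ 0.5795 -0.0928  0.2207] jaw -2.91 F [-0.3 -0.4 -1. ] w 0.0501 q6 [-0.27  0.43  1.65  0.    1.06 -0.22]
blob [202.  63.] c@z [0.5016 0.0267] bar [202.  35.] [0.5055 0.0441] ang 87.0 
blob [269.  63.] c@z [0.5502 0.0242] bar [269.  35.] [0.5524 0.0416] ang 86.6 
blob [337.  63.] c@z [0.5991 0.022 ] bar [336.  43.] [0.5991 0.0344] ang 88.6 
blob [406.  62.] c@z [0.6486 0.0201] bar [406.  34.] [0.6473 0.0375] ang 86.0 
40.6 [ 0.5795 -0.093   0.2206] jaw -2.91 F [-0.  -0.8 -0.2] w 0.0502 q6 [-0.27  0.43  1.65  0.    1.06 -0.22]
```

View pics/w23.png

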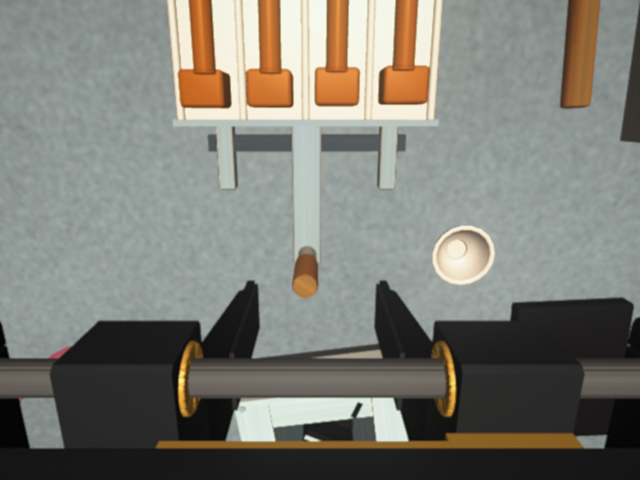

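View pics/s23.png

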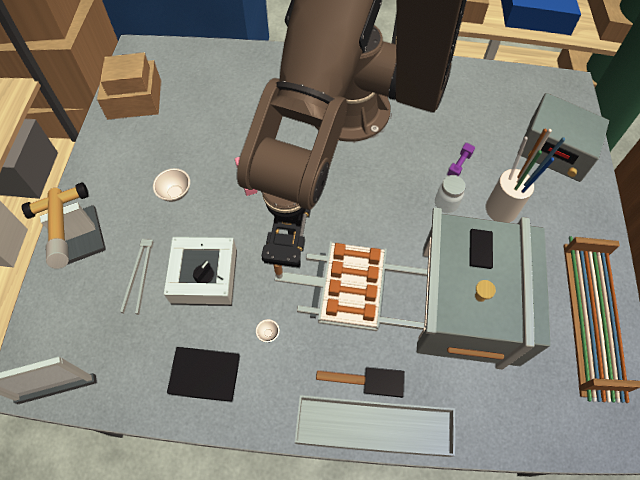

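```bash
python3 - <<'E'
from h import *
d=np.load('w23.npz');a=(d['K'],d['D'],d['T'])
print('post',toplane([(305.5,286)],*a,.101).round(4))
e=toplane([(174,122),(437,122)],*a,.048);print('frontedge',e.round(4),e.mean(0).round(4))
E
```

```text
post [[ 0.5688 -0.1314  0.101 ]]
frontedge [[ 0.4733 -0.0132  0.048 ]
 [ 0.6746 -0.0232  0.048 ]] [ 0.574  -0.0182  0.048 ]
```

Call:
send_rows([
  [[5,-0.5,-2,0,0],[5,-0.6,-1.9,0,0],[5,0,0,0,0],[5,0,0,-3,0],[5,0,0,-4,0],[5,0,0,-4,0],[5,0,0,-3,0],[5,0,0,-1,0],[5,0,0,0,0],[1,0,0,0,0]],
], squeeze=40)

```text
t: 41.65
tool_pos: [0.5691, -0.1325, 0.0722]
orientation: [2.277, 2.163, 0.001]
wrist_force: [0.5, -0.4, 0.2]
grip_width: 0.0462
```

Call:
send_rows([
  [[1,0,0,0,0],[1,0,0,0,0],[1,0,0,0,0],[1,0,0,0,0],[1,0,-0.2,0,0],[1,0,-0.2,0,0],[1,0,-0.2,0,0],[1,0,0,0,0],[1,0,0,0,0],[1,0,0,0,0]],
])

```text
t: 42.65
tool_pos: [0.5687, -0.1331, 0.0715]
orientation: [-2.275, -2.159, -0.007]
wrist_force: [7.6, 43.0, 8.6]
grip_width: 0.0153
```

Call:
send_rows([
  [[1,0,0.3,0,0],[1,0,0.3,0,0],[4,0,0,0,0],[4,0,0,0,0],[4,0,0,0,0],[4,0,-1.5,0,0],[4,0,-1.5,-0.5,0],[1,0,-1,0,0],[1,0,0,0,0],[1,0,0,0,0]],
])

```text
t: 43.65
tool_pos: [0.5681, -0.1731, 0.0659]
orientation: [-2.279, -2.162, 0.0]
wrist_force: [-0.4, 0.3, 0.1]
grip_width: 0.0211
```

```bash
python3 st.py w24
```

```text
43.65 [ 0.5681 -0.1731  0.0659] jaw -3.03 F [-0.4  0.3  0.1] w 0.0211 q6 [-0.41  0.63  1.77  0.    0.74 -0.35]
```

View pics/w24.png

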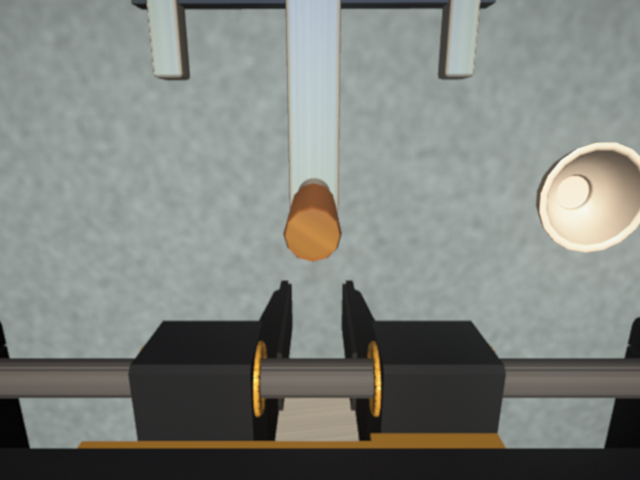

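Call:
send_rows([
  [[1,0,0,0,0],[1,0,0,0,0],[1,0,0,0,0],[1,0,0.5,0,0],[1,0,0.5,0,0],[1,0,0.5,0,0],[1,0,0.5,0,0],[1,0.1,0.6,0,0],[1,0,0.7,0,0],[1,0,0.8,0,0]],
])

```text
t: 44.7
tool_pos: [0.5695, -0.1313, 0.0661]
orientation: [2.278, 2.163, 0.0]
wrist_force: [-0.2, -3.3, 0.6]
grip_width: 0.0101
```

Call:
send_rows([
  [[1,0.1,0.8,0,0],[1,0,0.8,0,0],[1,0.1,0.8,0,0],[1,0,0.8,0,0],[1,0,0.8,0,0],[1,0.1,0.8,0,0],[1,0,0.8,0,0],[1,0,0.8,0,0],[1,0.1,0.8,0,0],[1,0,0.8,0,0]],
])

```text
t: 45.7
tool_pos: [0.5734, -0.0509, 0.0661]
orientation: [2.278, 2.163, 0.0]
wrist_force: [-1.2, -2.8, 2.0]
grip_width: 0.0101
```

```bash
python3 st.py w25
```

```text
45.7 [ 0.5734 -0.0509  0.0661] jaw -2.96 F [-1.2 -2.8  2. ] w 0.0101 q6 [-0.2   0.61  1.82  0.    0.71 -0.15]
```

View pics/w25.png

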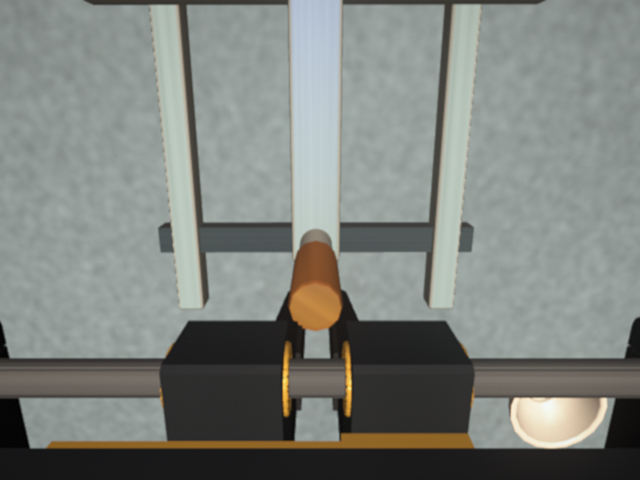

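Call:
send_rows([
  [[1,0.1,0.8,0,0],[1,0,0.8,0,0],[1,0.1,0.8,0,0],[1,0,0.8,0,0],[1,0,0.8,0,0],[1,0.1,0.8,0,0],[1,0,0.8,0,0],[1,0,0.8,0,0],[1,0.1,0.8,0,0],[1,0,0.8,0,0]],
])

```text
t: 46.75
tool_pos: [0.5774, 0.0291, 0.0661]
orientation: [2.278, 2.163, 0.0]
wrist_force: [-1.0, -3.1, 1.0]
grip_width: 0.0097
```

Call:
send_rows([
  [[1,0.1,0.6,0,0],[1,0,0.5,0,0],[1,0,0.5,0,0],[1,0.1,0.5,0,0],[1,0,0.4,0,0],[1,0,0.4,0,0],[1,0,0.3,0,0],[1,0.1,0.3,0,0],[1,0,0.3,0,0],[1,0,0,0,0]],
])

```text
t: 47.75
tool_pos: [0.5798, 0.067, 0.0659]
orientation: [-2.277, -2.163, 0.001]
wrist_force: [-4.6, -0.3, -0.3]
grip_width: 0.0097
```

```bash
python3 st.py w26; python3 st.py s26 side
```

```text
47.75 [0.5798 0.067  0.0659] jaw -2.96 F [-4.6 -0.3 -0.3] w 0.0097 q6 [0.   0.62 1.8  0.   0.72 0.05]
47.8 [0.58   0.0668 0.0659] jaw -2.96 F [-4.  -0.2  0.4] w 0.01 q6 [0.   0.62 1.8  0.   0.72 0.05]
```

View pics/s26.png

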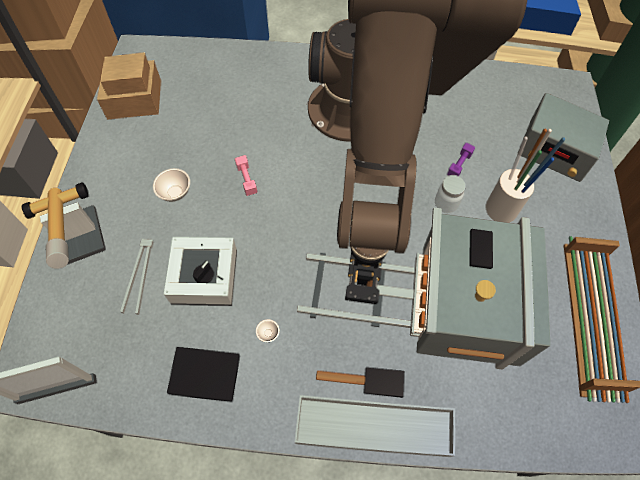

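View pics/w26.png

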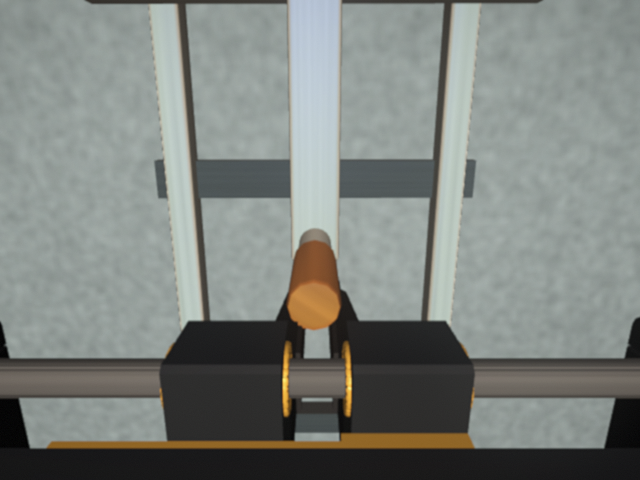

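Call:
send_rows([
  [[1,0,0.4,0,0],[1,0,0.4,0,0],[1,0,0.3,0,0],[1,0,0.3,0,0],[1,0,0.2,0,0],[1,0,0.2,0,0],[1,0,0.2,0,0],[1,0,0,0,0],[1,0,0,0,0],[1,0,0,0,0]],
])

```text
t: 48.85
tool_pos: [0.5806, 0.0865, 0.0662]
orientation: [2.278, 2.163, 0.001]
wrist_force: [-0.8, 0.1, -0.2]
grip_width: 0.0099
```

Call:
send_rows([
  [[1,0,0.2,0,0],[1,0,0.2,0,0],[1,0,0.2,0,0],[1,0,0.1,0,0],[1,0,0,0,0],[1,0,0,0,0],[1,0,0,0,0],[1,0,0,0,0],[1,0,0,0,0],[1,0,0,0,0]],
])

```text
t: 49.85
tool_pos: [0.5802, 0.0919, 0.0661]
orientation: [2.277, 2.163, -0.003]
wrist_force: [-1.9, -15.5, 3.7]
grip_width: 0.0102
```

```bash
python3 st.py s27 side
```

```text
49.85 [0.5802 0.0919 0.0661] jaw -2.94 F [ -1.9 -15.5   3.7] w 0.0102 q6 [ 0.05  0.62  1.79 -0.    0.73  0.1 ]
```

View pics/s27.png

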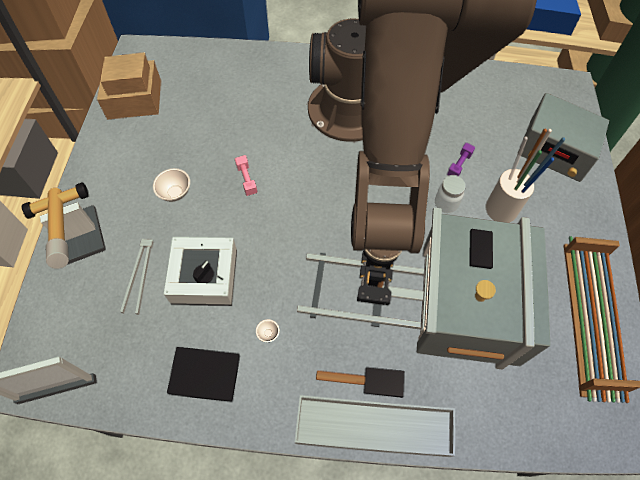

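Call:
send_rows([
  [[1,0,0.2,0,0],[1,0,0.1,0,0],[1,0,0,0,0],[1,0,0,0,0],[1,0,0,0,0],[1,0,0,0,0],[1,0,0,0,0],[1,0,0,0,0],[1,0,0,0,0],[1,0,0,0,0]],
])

```text
t: 50.9
tool_pos: [0.5801, 0.0922, 0.0661]
orientation: [2.275, 2.162, -0.007]
wrist_force: [-2.6, -34.8, 3.4]
grip_width: 0.0099
```

```bash
python3 st.py w27; python3 - <<'E'
from h import *
d=np.load('w27.npz');a=(d['K'],d['D'],d['T'])
E
```

```text
50.9 [0.5801 0.0922 0.0661] jaw -2.93 F [ -2.6 -34.8   3.4] w 0.0099 q6 [ 0.05  0.62  1.79 -0.01  0.73  0.1 ]
```

View pics/w27.png

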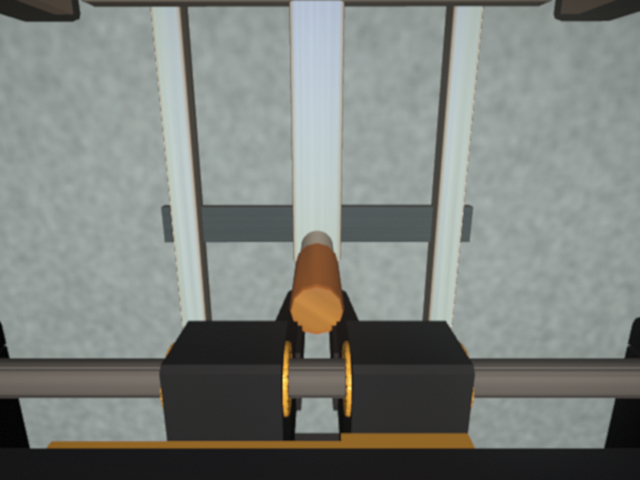

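Call:
send_rows([
  [[1,0,-0.5,0,0],[1,0,-2,0,0],[1,0,-2.5,2,0],[2,0,-2.5,3,0],[3,0,-3,4,8],[4,0,-3.5,2,8],[4,0,-3.5,0,8],[4,0,-3.5,0,8],[4,0,-3.5,0,8],[4,0,-3.5,0,8]],
])

```text
t: 51.95
tool_pos: [0.5804, -0.1847, 0.1762]
orientation: [1.193, 2.906, 0.001]
wrist_force: [0.0, -0.4, 0.6]
grip_width: 0.04
```

Call:
send_rows([
  [[4,0,-3.5,0,8],[4,0,-3.5,0,8],[4,0,-3.5,0,7],[4,0,-2,0,0],[4,0,0,0,0],[4,0,0,0,0],[4,0,0,0,0],[4,0,0,0,0],[4,0,0,0,0],[4,0,0,0,0]],
])

```text
t: 52.95
tool_pos: [0.5805, -0.3081, 0.1762]
orientation: [0.598, 3.084, 0.0]
wrist_force: [0.7, -0.1, 0.3]
grip_width: 0.0397
```

```bash
python3 st.py w28; python3 st.py s28 side
```

```text
52.95 [ 0.5805 -0.3081  0.1762] jaw 68.06 F [ 0.7 -0.1  0.3] w 0.0397 q6 [-0.59  0.57  1.52  0.    1.05 -1.78]
53.0 [ 0.5804 -0.3082  0.1761] jaw 68.05 F [-0.2 -0.2 -0.4] w 0.04 q6 [-0.59  0.57  1.52  0.    1.05 -1.78]
```

View pics/w28.png

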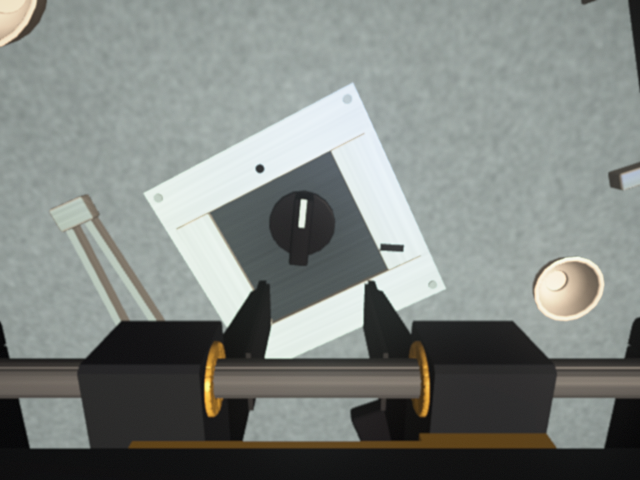

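View pics/s28.png

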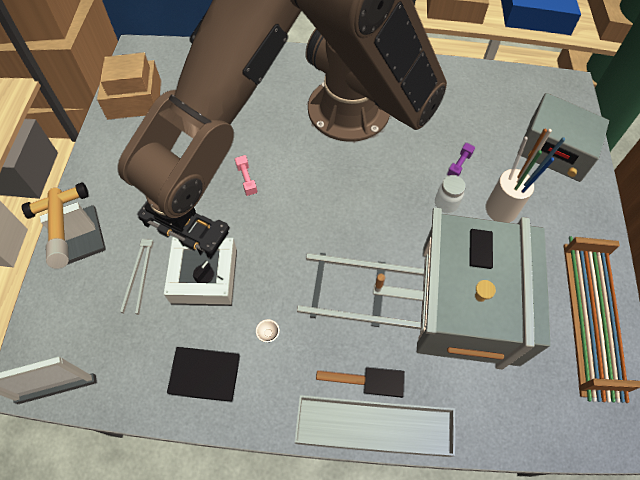

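```bash
python3 - <<'E'
from h import *
d=np.load('w28.npz');a=(d['K'],d['D'],d['T'])
P=lambda p,z:toplane(p,*a,z)[:,:2]
c=P([(145,193),(352,84),(444,290)],.07);print('corners',c.round(4),'centre',((c[0]+c[2])/2).round(4),np.linalg.norm(c[1]-c[0]),np.linalg.norm(c[2]-c[1]))
ang=lambda v:np.degrees(np.arctan2(v[1],v[0]))
print('yaw from edges',ang(c[2]-c[1]),ang(c[1]-c[0]))
o=P([(212,214),(331,152),(387,269),(273,322)],.07);print('opening',o.round(4),o.mean(0).round(4))
C=o.mean(0)
dot=P([(260,169)],.07)[0];m=P([(381,247.5),(403,248)],.07);print('dot',dot.round(4),ang(dot-C)%360,'mark',m.round(4),ang(m.mean(0)-C),np.linalg.norm(m.mean(0)-C), 'line', ang(m[1]-m[0]))
b=P([(304,194),(299,265)],.048);w=P([(304,199),(302,227)],.048)
print('bar',b.round(4),b.mean(0).round(4),ang(b[0]-b[1])%360,np.linalg.norm(b[1]-b[0]),'white',w.round(4),ang(w[0]-w[1])%360)
E
python3 - <<'E'
import cv2
im=cv2.imread('pics/w28.png')[140:300,220:420]
cv2.imwrite('pics/w28c.png',cv2.resize(im,None,fx=4,fy=3.75*4/3.75,interpolation=cv2.INTER_CUBIC)[:600])
E
```

```text
corners [[ 0.5106 -0.3986]
 [ 0.4983 -0.2511]
 [ 0.6475 -0.2392]] centre [ 0.579  -0.3189] 0.14804277909065974 0.14966733441272126
yaw from edges 4.541068678539818 94.76735631455685
opening [[ 0.5393 -0.3645]
 [ 0.5311 -0.2775]
 [ 0.6182 -0.2707]
 [ 0.6258 -0.3585]] [ 0.5786 -0.3178]
dot [ 0.5242 -0.3233] 185.8005625620559 mark [[ 0.6022 -0.2693]
 [ 0.6081 -0.2558]] 64.32940317038613 0.06130012692825013 line 66.76054222747348
bar [[ 0.5529 -0.3055]
 [ 0.6002 -0.3289]] [ 0.5766 -0.3172] 153.66002334920677 0.052735860303007594 white [[ 0.5562 -0.3069]
 [ 0.5744 -0.3159]] 153.61657453839658
```

View pics/w28c.png

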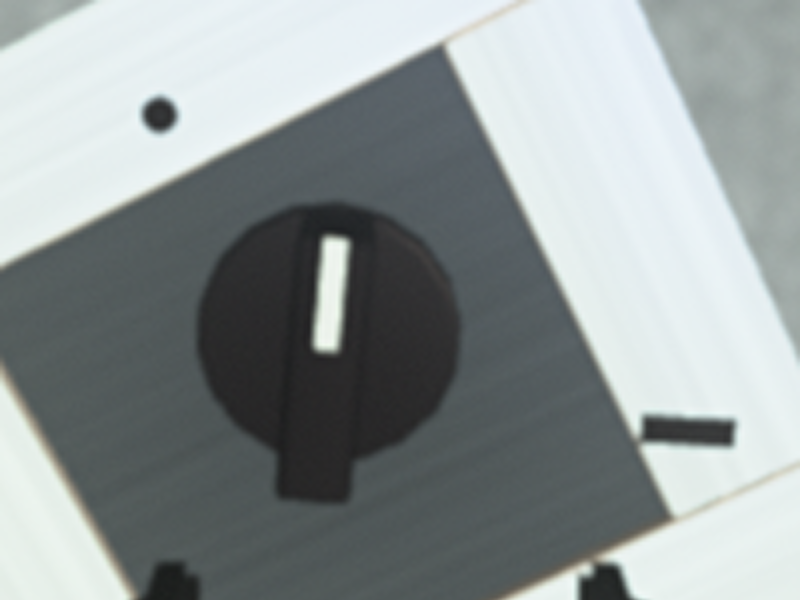

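Call:
send_rows([
  [[4,-0.2,-1,0,-4.4],[4,0,0,-2,0],[4,0,0,-2.5,0],[4,0,0,-2.5,0],[4,0,0,-2.5,0],[4,0,0,-2.5,0],[4,0,0,-1.5,0],[4,0,0,-1,0],[4,0,0,-0.5,0],[4,0,0,0,0]],
], squeeze=30)

```text
t: 54.05
tool_pos: [0.5784, -0.3186, 0.0261]
orientation: [0.716, 3.059, 0.0]
wrist_force: [0.1, 0.0, -0.2]
grip_width: 0.0399
```

```bash
python3 st.py w29
```

```text
54.05 [ 0.5784 -0.3186  0.0261] jaw 63.64 F [ 0.1  0.  -0.2] w 0.0399 q6 [-0.6   0.76  1.62  0.    0.77 -1.71]
```

View pics/w29.png

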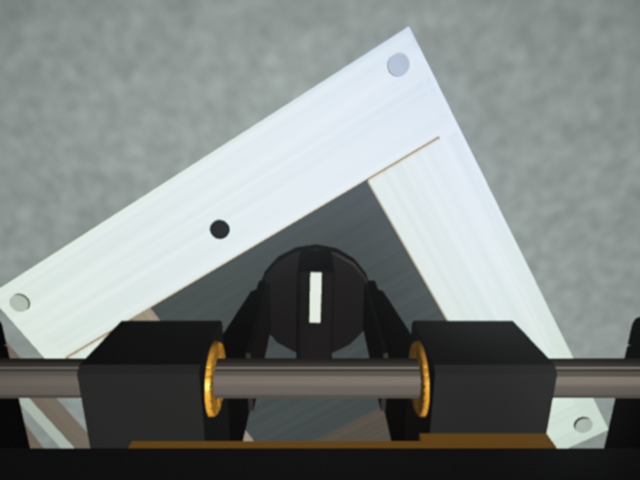

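Bar and pointer are centred between the fingers, with the pointer at (315,296). I'll grip it and then turn clockwise, which is negative about +z.

Call:
send_rows([
  [[0.8,0,0,-0.1,0],[0.8,0,0,0,0],[0.8,0,0,0,0],[0.8,0,0,0,0],[0.8,0,0,0,0],[0.8,0,0,0,-3],[0.8,0,0,0,-5],[0.8,0,0,0,-5],[0.8,0,0,0,-5],[0.8,0,0,0,-5]],
])

```text
t: 55.1
tool_pos: [0.5785, -0.3192, 0.0255]
orientation: [1.316, 2.851, -0.001]
wrist_force: [-1.0, -2.0, 0.2]
grip_width: 0.014
```

```bash
python3 st.py
```

```text
55.1 [ 0.5785 -0.3192  0.0255] jaw 40.43 F [-1.  -2.   0.2] w 0.014 q6 [-0.6   0.76  1.62 -0.    0.77 -1.31]
```

Call:
send_rows([
  [[0.8,0,0,0,-7],[0.8,0,0,0,-7],[0.8,0,0,0,-7],[0.8,0,0,0,-7],[0.8,0,0,0,-7],[0.8,0,0,0,-7],[0.8,0,0,0,-7],[0.8,0,0,0,-7],[0.8,0,0,0,-6],[0.8,0,0,0,0]],
])

```text
t: 56.1
tool_pos: [0.5795, -0.319, 0.0255]
orientation: [2.596, 1.765, 0.002]
wrist_force: [4.8, -0.8, -0.8]
grip_width: 0.0141
```

Call:
send_rows([
  [[0.8,0,0,0,-2],[0.8,0,0,0,-2],[0.8,0,0,0,0],[0.8,0,0,0,0],[0.8,0,0,0,0],[0.8,0,0,0,0],[0.8,0,0,0,0],[0.8,0,0,0,0],[0.8,0,0,0,0],[0.8,0,0,0,0]],
])

```text
t: 57.1
tool_pos: [0.5796, -0.3191, 0.0255]
orientation: [2.653, 1.678, 0.003]
wrist_force: [4.9, -0.4, -2.2]
grip_width: 0.0138
```

```bash
python3 st.py w30
```

```text
57.1 [ 0.5796 -0.3191  0.0255] jaw -25.37 F [ 4.9 -0.4 -2.2] w 0.0138 q6 [-0.6   0.76  1.62  0.    0.76 -0.16]
```

View pics/w30.png

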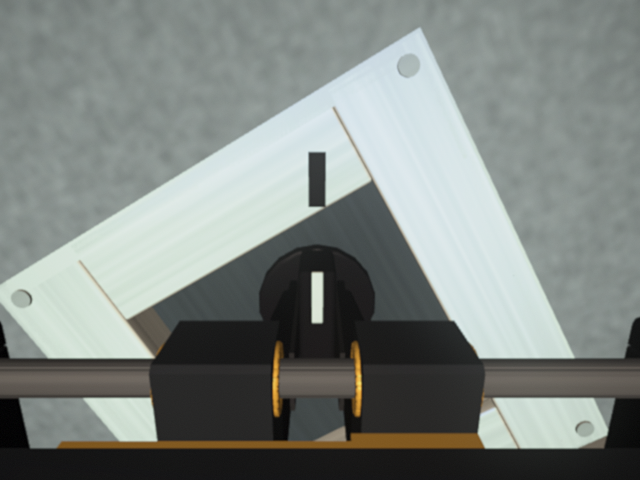

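The pointer at (317,298) lines up with the soak mark at (317,180). I'll release and lift clear.

Call:
send_rows([
  [[2,0,0,0,0],[3,0,0,0,0],[3,0,0,0,0],[3,0,0,0,0],[3,0,0,1,0],[3,0,0,3,0],[3,0,0,4,0],[3,0,0,4,0],[3,0,0,3,0],[3,0,0,0,0]],
])

```text
t: 58.15
tool_pos: [0.5797, -0.3195, 0.1805]
orientation: [2.649, 1.676, 0.005]
wrist_force: [1.5, -0.4, 0.2]
grip_width: 0.0303
```

```bash
python3 st.py w31; python3 st.py s31 side; python3 st.py c31 scene
```

```text
58.15 [ 0.5797 -0.3195  0.1805] jaw -25.36 F [ 1.5 -0.4  0.2] w 0.0303 q6 [-0.6   0.57  1.51  0.    1.06 -0.16]
58.2 [ 0.5789 -0.3189  0.1779] jaw -25.36 F [ 0.2 -1.  -0.5] w 0.0295 q6 [-0.6   0.58  1.51 -0.    1.05 -0.16]
58.25 [ 0.5783 -0.3186  0.176 ] jaw -25.36 F [ 0.4  0.4 -0.2] w 0.0301 q6 [-0.6   0.58  1.51  0.    1.05 -0.16]
```

View pics/w31.png

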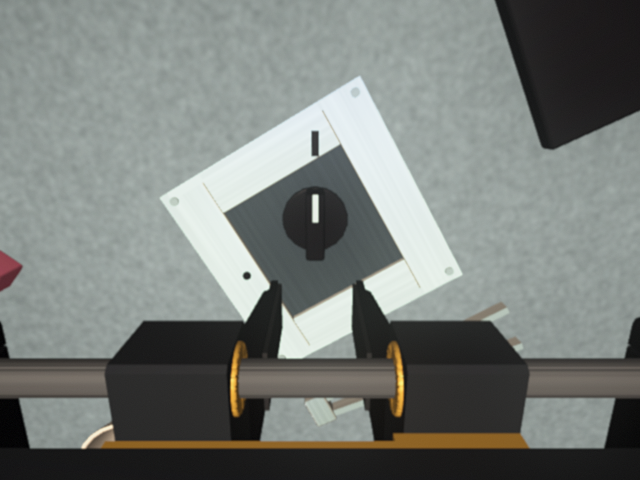

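View pics/s31.png

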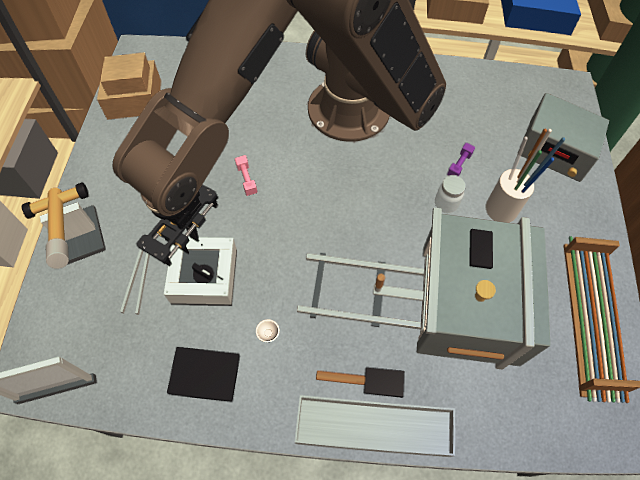

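View pics/c31.png

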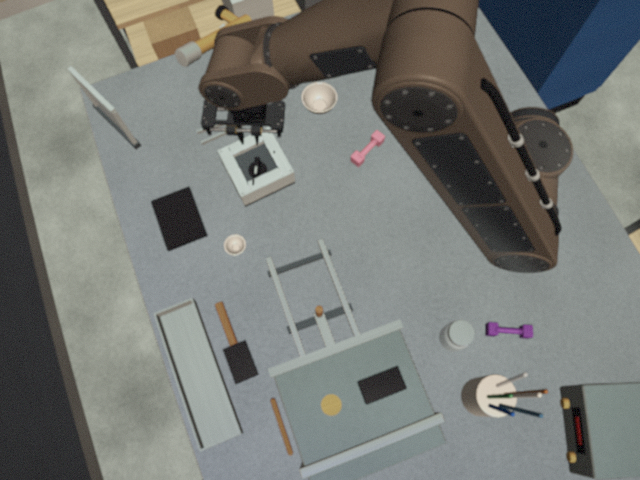

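```bash
python3 - <<'E'
from h import *
for f,p in (('s31',(380.5,275)),('c31',(319.5,310)),):
    d=np.load(f+'.npz');print(f,toplane([p],d['K'],d['D'],d['T'],.101).round(4))
for f,p in (('s23',(278,266)),):
    d=np.load(f+'.npz');print(f,toplane([p],d['K'],d['D'],d['T'],.101).round(4))
d=np.load('w31.npz');a=(d['K'],d['D'],d['T'])
P=lambda p,z:toplane(p,*a,z)[:,:2]
ang=lambda v:np.degrees(np.arctan2(v[1],v[0]))
o=P([(225,212),(340,145),(403,260),(294,316)],.07);C=o.mean(0)
m=P([(315,131),(315,156)],.07);w=P([(315.5,195),(315.5,223)],.048);dt=P([(247,275.5)],.07)[0]
e=P([(162,198),(361,77),(461,273)],.07)
print(C,'mark',ang(m.mean(0)-C),'line',ang(m[0]-m[1]),'ptr',ang(w[0]-w[1]),'dot',ang(dt-C)%360,'edges',ang(e[1]-e[0]),ang(e[2]-e[1]))
E
python3 - <<'E'
import cv2
im=cv2.imread('pics/s31.png')[220:360,290:450]
cv2.imwrite('pics/s31c.png',cv2.resize(im,None,fx=4,fy=4,interpolation=cv2.INTER_CUBIC))
E
```

```text
s31 [[0.5769 0.1068 0.101 ]]
c31 [[0.5803 0.1103 0.101 ]]
s23 [[ 0.5774 -0.1286  0.101 ]]
[ 0.57917468 -0.31855597] mark 65.04488172368328 line 64.63821065033866 ptr 64.65697476456823 dot 185.53118057681692 edges 4.820354859172277 -85.46452367587595
```

View pics/s31c.png

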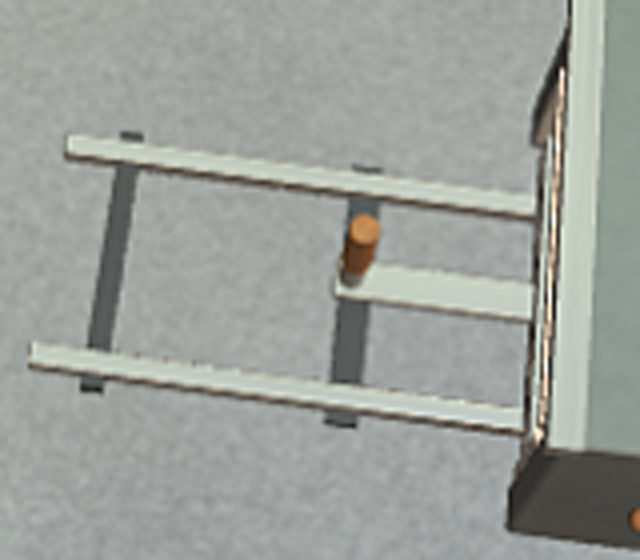

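```bash
python3 -c "
from h import *
print(r.job_done(), sensors.read_state()['t'])"
```

```text
the job is handed in; nothing more can be done
the job is handed in; nothing more can be done
```

I drew the carriage out, laid all four amber rests in slots 1–4, pushed the carriage home and turned the knob to the soak mark. I handed the job in at about 58 s; no verdict was reported.

**Last checks**
- **Carriage out:** it held against its outer stop, with 43 N and no movement on a pull after loading. On the first pull the post slid out of the fingers near the stop, so I re-gripped it and pulled again.
- **Rests:** all four lay between the ridges, within about 3 mm of the slot centres, in the last view of the whole tray before the push. They were still in place as they went into the mouth.
- **Carriage home:** it was pressed against the inner stop with 35 N and did not move. The camera measured about 0.235–0.24 m of travel, against the expected 0.24 m.
- **Knob:** the pointer is at 64.7° and the mark at 65.0°, a difference of under 0.01 rad. The fingers were open and clear above the guard.
- **Bystanders:** none looked moved in the final pictures, and I did not measure them.

**Not checked:** I could not see the rests once they were inside the kiln. No check failed or disagreed by more than a few millimetres.

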